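# Wind the cheese down into the press form and hold the lid down on its dowels

## Robot

A 6-joint arm with a two-finger parallel gripper is mounted at the origin on a cart in front of the work surface, level with it; the furniture and walls round the work are solid. World frame = base frame: x ahead of the robot, y to its left, z up, the work surface at z = 0. Lengths are in m, angles in rad, forces in N, time in s.
With the tool pointing down it reaches from about 0.15 to 0.775 m from the base axis. Payload 6.1 kg.
Tool frame: the origin (TCP) lies at the very end of the fingers, on their centre line; the grasp point (between the pads) lies 19 mm behind it; x points along the fingers, z is the direction in which the jaws open and shut, and the axes are right-handed (so a half turn about x gives the same grasp; the last joint's range is limited). The gripper opens to 85 mm and grips with 20 to 120 N. Pads are 22 mm wide; open, the fingers measure 114 mm over their backs; the gripper's body (76 mm by 85 mm) begins 54 mm behind the grasp point. The pads swing forward as they close: fully open they stand 13 mm farther back than shut.
Start: joints at [1.112, 0.126, -0.04, 1.405, 0, 1.571], TCP at [0.232, 0.471, 0.231] pointing down, gripper open.
Joint ranges: [-2.72, 2.72], [-0.95, 1.95], [-1.27, 1.35], [-1.78, 2.02], [-1.46, 1.47], [-3.14, 3.14]. Speed limits (rad/s): [2.39, 2.39, 3.01, 3.14, 3.14, 3.14].

## Interface

Orientations are given as a unit quaternion [x, y, z, w].
In Python, from plant import bot, optics gives the robot as it stands. The module is installed in compiled form; this text tells all that it offers.
- The arm moves only by the tool jog_arm, never from a script. Its argument "deltas" is a list that holds one entry, the list of rows, each a list of 5 numbers: the closure in counts, from 0 (fully open) to 255 (shut), then the shift along the tool's x, y, z in m, then the turn about the tool's x in degrees. In form: [[[gripper, x, y, z, roll], ...]]. A call has exactly 8 rows; each row shifts and turns the pose as measured when the row begins, along the tool's axes as they then stand; what a row does not reach is not made up. A row lasts 1/10 s, in which the tool goes at most 50 mm and 8.59 degrees, less where a joint would pass 70% of its speed; a pose out of reach is approached as far as the arm can. A call is refused whole if a number of a shift passes 0.05 or a number of a turn 8.59, either way. A call with a gripper value outside its range is refused whole. The fingers move at their own pace and stop on an object; "squeeze" is the grip in N (left out, the last holds). Time passes only in rows, so rows that do not move let the fingers close, or fill a call up. It gives the time, the measured TCP pose, the force and the opening at its end, in the units of the state.
- bot.read_state(): the state, without advancing time (a new reading comes with each control period).
- optics.snapshot(name): name is "scene" or "top" or "wrist"; returns the picture (400x640x3 uint8, red, green, blue); there is no depth.
- optics.camera_info(name): a dict with "mtx" (3x3 intrinsics, pixels), "rvec" (rotation vector, rad) and "tvec" (3), from world to camera coordinates, as OpenCV has them. Camera axes: x right, y down, z forward; pixel columns grow to the right and rows downward; lengths in m; the calibration is good to about 2 mm. A picture is of the moment at which its call begins: read the wrist's pose just before it. camera_info takes no time and is no camera call; for the wrist camera it gives the pose at the moment of the call.
- bot.job_done(): hands the job in, once; it reports no verdict.
The state is a dict: "time": time; "qpos": joint angles; "qd": joint speeds; "tau": joint torques, N m; "tool_pos": TCP position; "eef_rot": TCP orientation; "ft_force": force on the tool from outside, world axes, zero at the start; "wrist_torque": the same for the moment, N m; "gripper_width": finger opening in m.
Only numpy, scipy, OpenCV 4.12 (cv2) and the standard library are available. Lean on these libraries where they do the work, as an engineer would, in place of code of your own. Each camera call takes 0.05 s, during which the arm holds its last target.

## Task

Wind the fresh cheese down into the press form by turning the hand crank clockwise to its stop. Then take the lid by its handle from the board, work it over the form's two locating pins (they disappear under the lid) until it drops on, and press it fully home against the sprung red seal. Finish while still holding it pressed down, so that the swing bolts can be done up; leave the salt shaker and the steel weight where they stand.

Things in the scene. Friction and masses are not known exactly. Their poses are not given: they have to be found in the camera images.
- form_rim (a point): Press form, fixed: aluminium block 150 x 210 x 90 mm high with a round 100 mm well bored from above. This point: centre of the well at the height of the block's flat rim (90 mm above the table). z up; y along the 210 mm length, from the well towards the crank's grey gear housing; x across. Two swing bolts hang at the middle of its long sides, below the rim
- pin_a (a point): Tip of one locating pin, a steel dowel 12 mm thick with a domed end that stands 16 mm up from the rim, 85 mm from the well's centre on the crank's side
- pin_b (a point): Tip of the other locating pin, the same, 85 mm from the well's centre on the far side from the crank
- crank_axis (a point): Point on the vertical axis of the hand crank, 125 mm above the table, at the height of the middle of its knob; 172 mm from the well's centre along the form's y. The gear housing below it is 92 x 92 mm and 74 mm high, the crank arm lies 87 to 95 mm above the table
- crank_knob (a point): Middle of the crank's upright black knob (22 to 26 mm thick, 51 mm tall, standing on the end of the arm, its top 146 mm above the table). It goes round the axis at 45 mm radius and spins freely on its own pin
- crank (a joint): Crank angle in rad, growing clockwise seen from above; starts between 0 and 0.8, stop at 12.57 (two full turns from 0). At 0 the arm points along the form's -x. Each turn lowers the floor with the cheese by 20 mm; it stays where it is left and needs 1 to 2 N at the knob
- cheese_center (a point): Centre of the fresh ribbed yellow cheese (80 mm across, 51 mm high), loose on the white lifting floor in the well; at first it stands about 32 mm above the rim, with the crank at its stop its top is 8 mm below the rim
- lid_handle (a point): Centre of the steel bar handle above the middle of the lid, a blue plate 150 x 210 x 10 mm, 0.4 kg, lying flat on the cutting board. The point is 50 mm above the lid's underside; the bar is 16 mm wide (x), 16 mm high and 100 mm long (y), with 32 mm free between bar and plate; y along the lid's length, z up
- lid_underside (a point): Middle of the lid's underside. In it, 85 mm from the middle at either end, are two blind holes with chamfered mouths, one round (15 mm), one a slot (15 mm in x, 18 mm in y), closed by caps on top that reach 22 mm above the underside; it fits either way round. From the pin tips it drops 12 mm to rest on the seal, and is pressed 4 mm more to the rim
- seal (a joint): How far the sprung red seal ring (132 mm outside, round the well on the rim) is pressed in, m: 0 free (4 mm proud of the rim), 0.004 flush with it. The lid's weight alone does not press it in; flush needs a push of about 10 N on the lid
- board_center (a point): White cutting board under the lid, 260 (x) x 200 (y) x 15 mm, fixed; this point is the middle of its top
- salt_shaker: Steel salt shaker, 66 mm across, 96 mm high, loose at the back; origin under its centre
- steel_weight: Steel weight with a knob, 56 mm across, 68 mm high, loose at the back; origin under its centre
Things that resemble listed ones, but are neither listed nor needed, are in the scene too. What is shaped like the part that bears cheese_center but purple is not meant.

How it is judged:
By the outcome, as a careful person would: the job done as asked, in the order asked, and still so for the second after the job is handed in, while the arm keeps its last pose, push and grip.
It also fails if it takes over 61 s, if anything falls off the work surface, if the arm or the gripper's body presses on something with over 40 N, if the wrist force passes 120 N, or if a joint passes its speed limit or range.

## Working session

There is one attempt and no reset: what is moved stays moved. The work goes in short steps, Python scripts to look and compute and a tool call to move; the robot and the scene stay as the last step left them, time stands still between calls to the robot, and variables do not carry over. Pictures are saved under pics/ and viewed, and the job is handed in when it is done.

Besides the shell and the picture viewer there is one more tool, called as name(argument=value, ...) on one line, values as JSON. jog_arm: Moves the arm, as the interface text tells. Its arguments: {"type":"object","properties":{"deltas":{"type":"array"},"squeeze":{"type":"number"}},"required":["deltas"]}

```bash
mkdir -p pics; cat > h.py <<'E'
import numpy as np, cv2, sys
from plant import bot, optics
from scipy.spatial.transform import Rotation as R
def snap(n,f):
    ci=optics.camera_info(n); im=np.array(optics.snapshot(n)); cv2.imwrite('pics/'+f,im[:,:,::-1]); return im,ci
def ray(ci,u,v):
    M=np.array(ci['mtx']);Rm=cv2.Rodrigues(np.array(ci['rvec'],float))[0];t=np.array(ci['tvec'],float).ravel()
    d=Rm.T@np.linalg.inv(M)@np.array([u,v,1.]);return -Rm.T@t,d
def onz(ci,u,v,z):
    o,d=ray(ci,u,v);return o+d*(z-o[2])/d[2]
def proj(ci,p):
    return cv2.projectPoints(np.array(p,float).reshape(-1,3),np.array(ci['rvec'],float),np.array(ci['tvec'],float),np.array(ci['mtx']),None)[0].reshape(-1,2)
E
python3 - <<'E'
from h import *
for n in ['scene','top','wrist']:
    im,ci=snap(n,n+'0.png'); print(n,ray(ci,320,200))
s=bot.read_state();print(s)
E
```

```text
scene (array([-0.4982437 , -0.80184779,  0.83874977]), array([ 0.7148141 ,  0.48743384, -0.50145121]))
top (array([ 0.4207985 , -0.06654219,  1.80023506]), array([ 8.36793667e-02, -8.57766214e-04, -9.96542824e-01]))
wrist (array([0.17246796, 0.50001982, 0.3729403 ]), array([ 0.24804863, -0.12139743, -0.96118951]))
{'time': 0.15, 'qpos': array([ 1.11200332e+00,  1.26293917e-01, -4.03608857e-02,  1.40542503e+00,
       -5.15190508e-06,  1.57080413e+00]), 'qd': array([-0.00052162, -0.00251969,  0.00350152, -0.0001286 , -0.00214034,
       -0.00110922]), 'tau': array([ 1.30134275e-03, -4.36272383e+01,  3.53152549e+01,  1.34946118e-02,
        1.01946910e-04,  7.30180034e-06]), 'tool_pos': array([0.23236527, 0.47042265, 0.23068676]), 'eef_rot': array([-0.3734456 ,  0.60098264,  0.37296349,  0.6002137 ]), 'ft_force': array([ 0.39712782, -0.31973334, -0.32562447]), 'wrist_torque': array([-0.00400149,  0.00622504,  0.00709214]), 'gripper_width': 0.08561869843670193}
```

View pics/scene0.png

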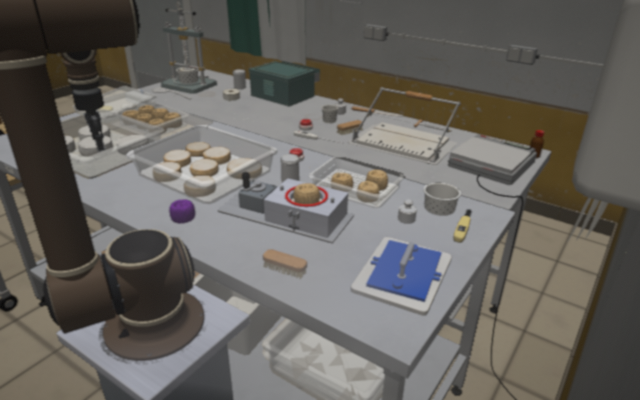

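View pics/top0.png

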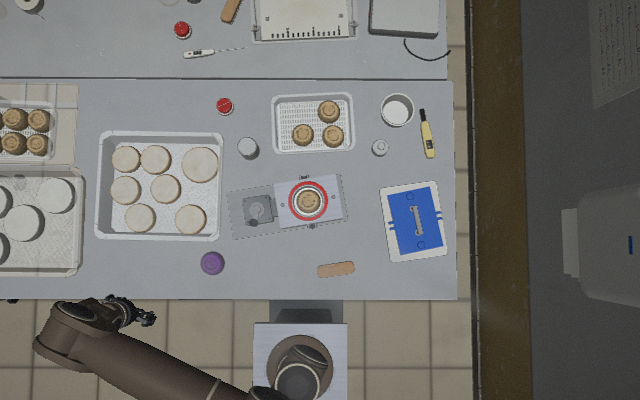

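View pics/wrist0.png

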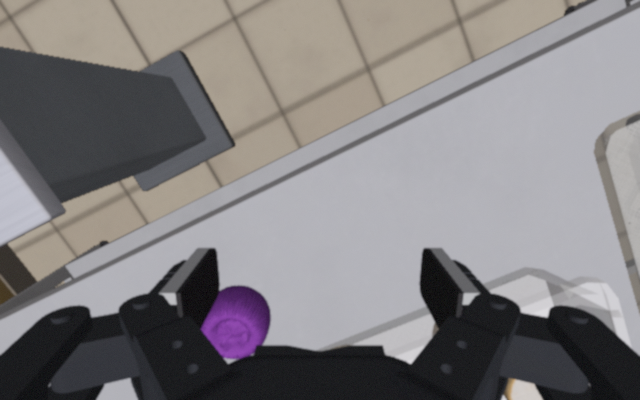

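The top view shows the form at about (308,201), the crank at about (257,212), and the lid on its board at about (414,222). I'll zoom in.

```bash
python3 - <<'E'
import cv2
im=cv2.imread('pics/top0.png')
cv2.imwrite('pics/t1.png',cv2.resize(im[165:245,222:352],None,fx=6,fy=6,interpolation=cv2.INTER_CUBIC))
cv2.imwrite('pics/t2.png',cv2.resize(im[172:270,372:452],None,fx=6,fy=6,interpolation=cv2.INTER_CUBIC))
im=cv2.imread('pics/scene0.png')
cv2.imwrite('pics/s1.png',cv2.resize(im[160:250,215:355],None,fx=5.5,fy=5.5,interpolation=cv2.INTER_CUBIC))
cv2.imwrite('pics/s2.png',cv2.resize(im[225:315,345:460],None,fx=6,fy=6,interpolation=cv2.INTER_CUBIC))
E
```

```text
(no output)
```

View pics/t1.png

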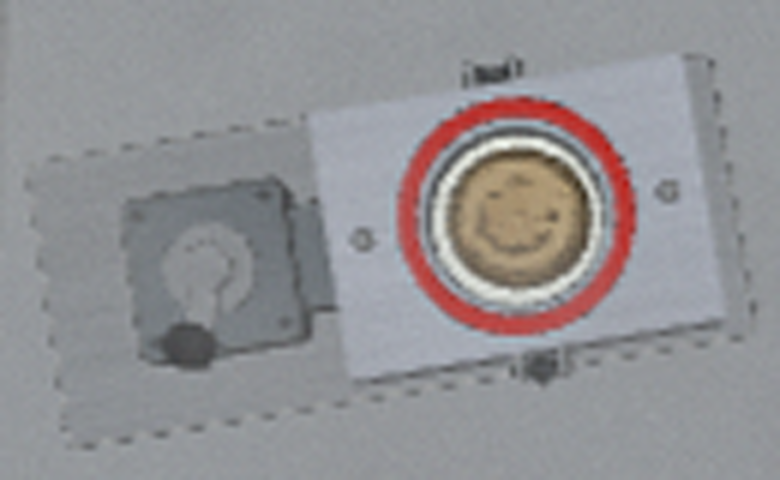

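View pics/t2.png

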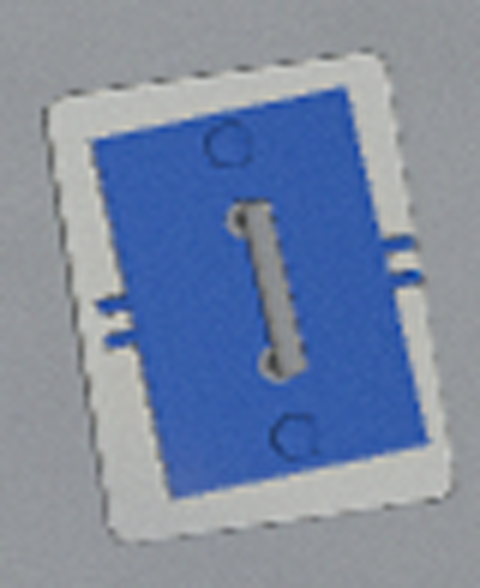

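View pics/s1.png

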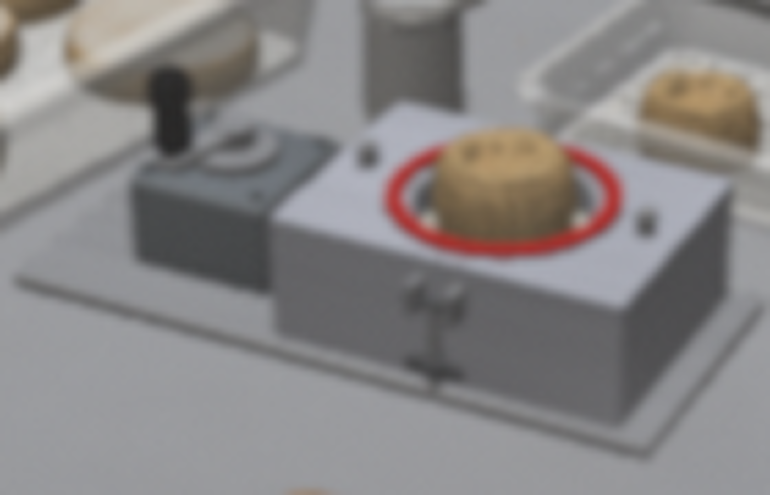

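View pics/s2.png

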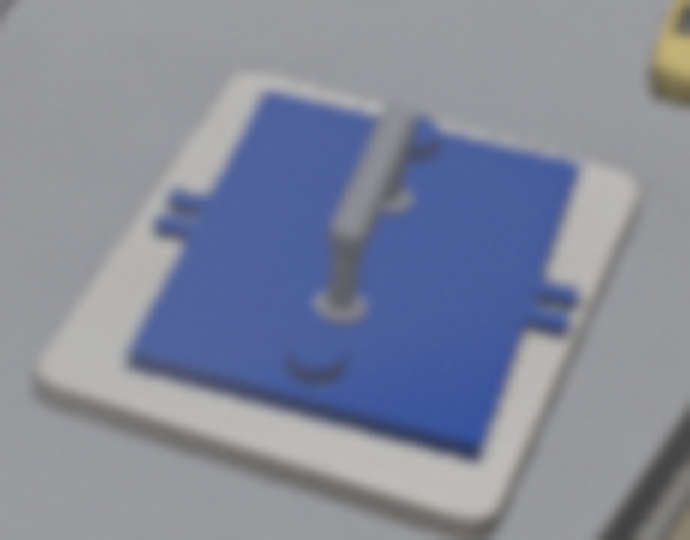

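```bash
python3 - <<'E'
from h import *
im=cv2.imread('pics/top0.png'); ci=optics.camera_info('top')
hsv=cv2.cvtColor(im,cv2.COLOR_BGR2HSV)
def z(X,Y,ox,oy): return ((X+.5)/6-.5+ox,(Y+.5)/6-.5+oy)
m=(((hsv[...,0]<8)|(hsv[...,0]>172))&(hsv[...,1]>130)).astype(np.uint8); m[:165]=0;m[245:]=0;m[:,:222]=0;m[:,352:]=0
c,_=cv2.findContours(m,cv2.RETR_EXTERNAL,cv2.CHAIN_APPROX_NONE);c=max(c,key=cv2.contourArea)
e=cv2.fitEllipse(c);w=onz(ci,*e[0],.094);print('ring',e,w)
pa=onz(ci,*z(363,238,222,165),.106);pb=onz(ci,*z(667,190,222,165),.106)
print('pins',pa,pb,np.linalg.norm(pa-pb),(pa+pb)/2,np.arctan2(*(pa-pb)[[1,0]]))
# block corners z .09
cs=[onz(ci,*z(X,Y,222,165),.09) for X,Y in [(308,113),(684,54),(724,318),(352,380)]]
print('block',np.round(cs,4),np.mean(cs,0)); d=(cs[0]+cs[3]-cs[1]-cs[2]);print(np.arctan2(d[1],d[0]))
k=onz(ci,*z(189,344,222,165),.14);print('knob',k)
hs=[onz(ci,*z(X,Y,222,165),.074) for X,Y in [(122,200),(283,180),(308,340),(146,366)]];print('housing',np.mean(hs,0))
m=((hsv[...,0]>100)&(hsv[...,0]<130)&(hsv[...,1]>110)).astype(np.uint8);m[:,:372]=0;m[:,452:]=0;m[:172]=0;m[270:]=0
m=cv2.morphologyEx(m,cv2.MORPH_CLOSE,np.ones((9,9)));m=cv2.morphologyEx(m,cv2.MORPH_OPEN,np.ones((9,9)))
c,_=cv2.findContours(m,cv2.RETR_EXTERNAL,cv2.CHAIN_APPROX_NONE);c=max(c,key=cv2.contourArea)
r=cv2.minAreaRect(c);b=[onz(ci,*p,.025) for p in cv2.boxPoints(r)];print('lid',np.round(b,4),np.mean(b,0),[np.linalg.norm(b[i]-b[i-1]) for i in range(4)])
for i in range(2):
    d=b[i]-b[i+1];print(np.arctan2(d[1],d[0]))
h=[onz(ci,*z(X,Y,372,172),.073) for X,Y in [(257,203),(291,373)]];print('handle',h,np.mean(h,0),np.linalg.norm(h[0]-h[1]),np.arctan2(*(h[0]-h[1])[[1,0]]))
E
```

```text
ring ((307.7376403808594, 200.5240936279297), (37.76190948486328, 38.1285514831543), 9.142985343933105) [ 0.56223297 -0.02755565  0.094     ]
pins [0.54879107 0.05605852 0.106     ] [ 0.57551195 -0.10979042  0.106     ] 0.16798772623271446 [ 0.56215151 -0.02686595  0.106     ] 1.73053933934102
block [[ 0.6192  0.0882  0.09  ]
 [ 0.6527 -0.1196  0.09  ]
 [ 0.5064 -0.1416  0.09  ]
 [ 0.4719  0.0625  0.09  ]] [ 0.56253364 -0.02760343  0.09      ]
1.7342856393694688
knob [0.48938078 0.14570371 0.14      ]
housing [0.5324721 0.1404273 0.074    ]
lid [[ 0.5872 -0.2924  0.025 ]
 [ 0.6213 -0.4607  0.025 ]
 [ 0.416  -0.4981  0.025 ]
 [ 0.3827 -0.3314  0.025 ]] [ 0.5017952  -0.39566058  0.025     ] [np.float64(0.20813167255052178), np.float64(0.17171255416884415), np.float64(0.20867390334223526), np.float64(0.16995068942747824)]
1.770989587586751
0.17984046709841345
handle [array([ 0.54845968, -0.38370262,  0.073     ]), array([ 0.45400309, -0.40125691,  0.073     ])] [ 0.50123138 -0.39247977  0.073     ] 0.09607393115817862 0.18374872854241467
```

```bash
cat >> h.py <<'E'
def st():
    s=bot.read_state();A=R.from_quat(s['eef_rot']).as_matrix();z=A[:,2]
    print('t',round(s['time'],2),'pos',np.round(s['tool_pos'],4),'zang',round(np.degrees(np.arctan2(z[1],z[0])),2),'xax',np.round(A[:,0],3),'w',round(s['gripper_width'],4),'F',np.round(s['ft_force'],1),'T',np.round(s['wrist_torque'],2));return s,A
def to(p): # tool-frame shift to world p
    s,A=st();d=A.T@(np.array(p)-s['tool_pos']);print('tool shift',np.round(d,4));return d
E
python3 - <<'E'
from h import *
s,A=st();print(A.round(3)); to([.489,.1455,.22])
E
```

```text
t 0.15 pos [0.2324 0.4704 0.2307] zang 63.71 xax [-0.001 -0.001 -1.   ] w 0.0856 F [ 0.4 -0.3 -0.3] T [-0.    0.01  0.01]
[[-0.001 -0.897  0.443]
 [-0.001  0.443  0.897]
 [-1.    -0.    -0.001]]
t 0.15 pos [0.2324 0.4704 0.2307] zang 63.71 xax [-0.001 -0.001 -1.   ] w 0.0856 F [ 0.4 -0.3 -0.3] T [-0.    0.01  0.01]
tool shift [ 0.0109 -0.374  -0.1777]
```

```bash
cat >> h.py <<'E'
def plan(target,roll_total=0,n=8):
    """world target pos over n rows with roll"""
    s,A=st();d=(np.array(target)-s['tool_pos'])/n;r=roll_total/n
    for i in range(n):
        Ai=A@R.from_euler('x',r*i,degrees=True).as_matrix();print(np.round(Ai.T@d,3).tolist(),round(r,2))
E
python3 - <<'E'
from h import *
plan([.489,.1455,.21],54.4,9)
E
```

```text
t 0.15 pos [0.2324 0.4704 0.2307] zang 63.71 xax [-0.001 -0.001 -1.   ] w 0.0856 F [ 0.4 -0.3 -0.3] T [-0.    0.01  0.01]
[0.002, -0.042, -0.02] 6.04
[0.002, -0.043, -0.015] 6.04
[0.002, -0.045, -0.011] 6.04
[0.002, -0.046, -0.006] 6.04
[0.002, -0.046, -0.001] 6.04
[0.002, -0.046, 0.004] 6.04
[0.002, -0.045, 0.009] 6.04
[0.002, -0.044, 0.013] 6.04
[0.002, -0.042, 0.018] 6.04
```

jog_arm(deltas=[[[0,0.002,-0.042,-0.02,6],[0,0.002,-0.043,-0.015,6],[0,0.002,-0.045,-0.011,6],[0,0.002,-0.046,-0.006,6],[0,0.002,-0.046,-0.001,6],[0,0.002,-0.046,0.004,6],[0,0.002,-0.045,0.009,6],[0,0.002,-0.044,0.013,6]]])

```text
time: 0.95
tool_pos: [0.4626, 0.1733, 0.2116]
eef_rot: [-0.09, 0.702, 0.089, 0.7]
ft_force: [1.1, 0.5, -0.7]
gripper_width: 0.0855
```

```bash
python3 - <<'E'
from h import *
s,A=st(); print(s['qpos'].round(3)); to([.489,.1455,.21])
E
```

```text
t 0.95 pos [0.4626 0.1733 0.2116] zang 14.56 xax [-0.003 -0.002 -1.   ] w 0.0855 F [ 1.1  0.5 -0.7] T [ 0.03 -0.02 -0.02]
[ 3.590e-01  7.000e-02 -1.440e-01  1.359e+00 -1.000e-03  1.676e+00]
t 0.95 pos [0.4626 0.1733 0.2116] zang 14.56 xax [-0.003 -0.002 -1.   ] w 0.0855 F [ 1.1  0.5 -0.7] T [ 0.03 -0.02 -0.02]
tool shift [ 0.0016 -0.0336  0.0186]
```

jog_arm(deltas=[[[0,0,-0.032,0.018,5],[0,0,-0.002,0.001,0],[0,0,0,0,0],[0,0,0,0,0],[0,0,0,0,0],[0,0,0,0,0],[0,0,0,0,0],[0,0,0,0,0]]])

```text
time: 1.75
tool_pos: [0.4899, 0.1419, 0.2101]
eef_rot: [-0.057, 0.707, 0.056, 0.703]
ft_force: [0.3, 0.5, 0.3]
gripper_width: 0.0855
```

```bash
python3 - <<'E'
from h import *
s,A=st(); im,ci=snap('wrist','w1.png'); print(ray(ci,320,200)); snap('scene','sc1.png'); print(proj(ci,[[.489,.1455,.146],[.5345,.1423,.095]]))
E
```

```text
t 1.75 pos [0.4899 0.1419 0.2101] zang 9.16 xax [-0.005 -0.003 -1.   ] w 0.0855 F [0.3 0.5 0.3] T [ 0.01 -0.03 -0.  ]
(array([0.48013144, 0.20822674, 0.35230394]), array([ 0.04132282, -0.27547832, -0.96049719]))
[[319.09437219 205.27091308]
 [375.51559619 199.08389452]]
```

View pics/w1.png

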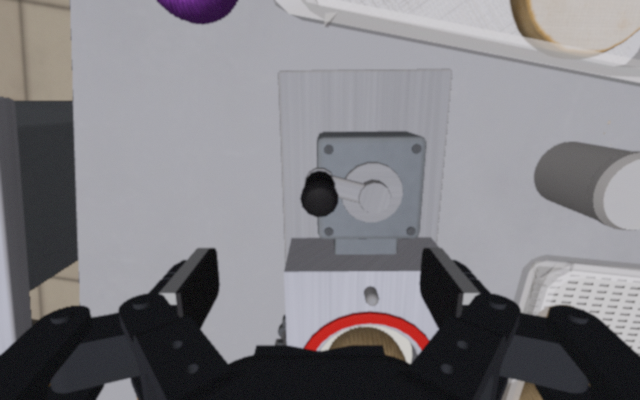

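The wrist view has the knob top at about (320,197), the axis hub at about (376,196) and pin_a at about (370,290).

```bash
python3 - <<'E'
from h import *
im=cv2.imread('pics/w1.png'); ci=optics.camera_info('wrist')
cv2.imwrite('pics/w1z.png',cv2.resize(im[110:330,270:470],None,fx=3.5,fy=2.7*1.0,interpolation=cv2.INTER_CUBIC))
m=(im.max(2)<60).astype(np.uint8);m[:150]=0;m[230:]=0;m[:,:270]=0;m[:,400:]=0
c,_=cv2.findContours(m,cv2.RETR_EXTERNAL,cv2.CHAIN_APPROX_NONE);c=max(c,key=cv2.contourArea);x,y,w,h=cv2.boundingRect(c);print(x,y,w,h)
print('knob top',onz(ci,x+w/2,y+h-w/2,.142))
print('axis',onz(ci,376,196,.1))
cc=[onz(ci,*p,.074) for p in [(318,134),(425,133),(424,238),(321,238)]];print('housing',np.round(cc,4),np.mean(cc,0))
print('pin',onz(ci,371,291,.106))
E
```

```text
301 172 37 44
knob top [0.48872129 0.1493349  0.142     ]
axis [0.53343795 0.14587299 0.1       ]
housing [[0.4816 0.1832 0.074 ]
 [0.5673 0.1979 0.074 ]
 [0.5887 0.1085 0.074 ]
 [0.4987 0.0937 0.074 ]] [0.53408629 0.14584839 0.074     ]
pin [0.54464385 0.06739797 0.106     ]
```

View pics/w1z.png

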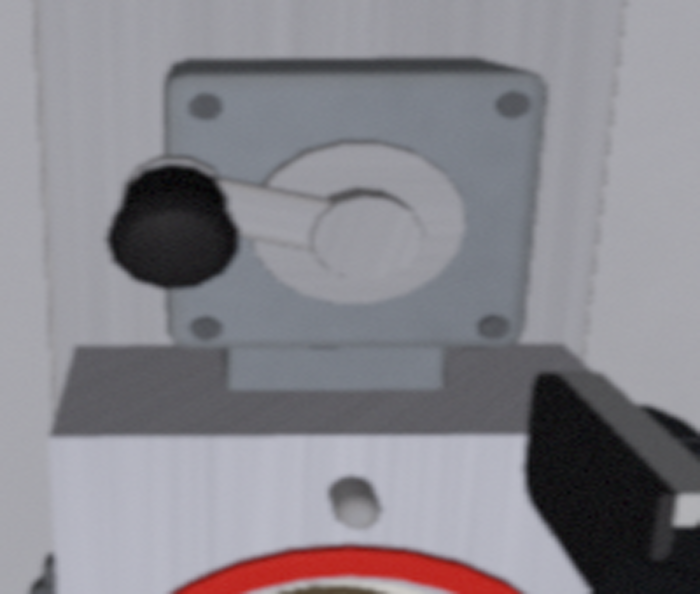

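```bash
python3 - <<'E'
from h import *
to([.489,.1475,.105])
E
```

```text
t 1.85 pos [0.4901 0.1417 0.2101] zang 9.14 xax [-0.005 -0.003 -1.   ] w 0.0856 F [-0.2 -0.1  0.6] T [-0.02 -0.03  0.02]
tool shift [0.1051 0.0061 0.0005]
```

jog_arm(deltas=[[[0,0.03,0.006,0,0],[0,0.03,0,0,0],[0,0.03,0,0,0],[0,0.015,0,0,0],[255,0,0,0,0],[255,0,0,0,0],[255,0,0,0,0],[255,0,0,0,0]]], squeeze=30)

```text
time: 2.65
tool_pos: [0.4904, 0.1489, 0.1055]
eef_rot: [-0.057, 0.704, 0.057, 0.705]
ft_force: [-1.7, 0.0, 1.6]
gripper_width: 0.0282
```

```bash
python3 - <<'E'
from h import *
s,A=st(); im,ci=snap('wrist','w2.png')
E
```

```text
t 2.65 pos [0.4904 0.1489 0.1055] zang 9.22 xax [ 0.001 -0.001 -1.   ] w 0.0282 F [-1.7  0.   1.6] T [-0.1   0.73  0.08]
```

View pics/w2.png

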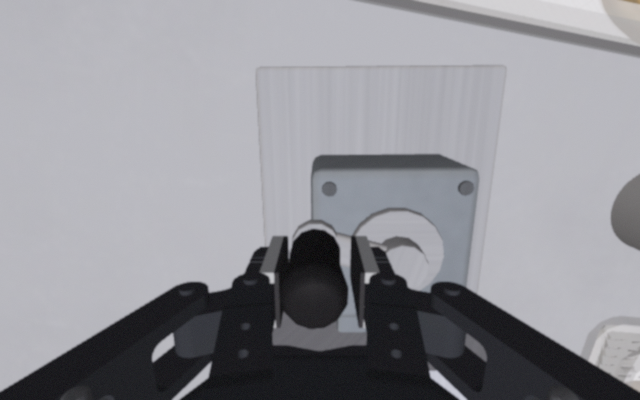

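jog_arm(deltas=[[[255,0,0,0,0],[255,0,0,0,0],[255,0,0,0,0],[255,0,0,0,0],[255,0,0,0,0],[255,0,0,0,0],[255,0,0,0,0],[255,0,0,0,0]]])

```text
time: 3.5
tool_pos: [0.4892, 0.1492, 0.1058]
eef_rot: [-0.057, 0.705, 0.057, 0.704]
ft_force: [-0.6, -0.6, -3.0]
gripper_width: 0.0233
```

```bash
cat >> h.py <<'E'
def crank(c,step=15,n=8,r=.045):
    s,A=st();p=s['tool_pos'];a=np.arctan2(p[1]-c[1],p[0]-c[0]);print('a',np.degrees(a).round(1),'r',np.hypot(p[1]-c[1],p[0]-c[0]).round(4))
    q=p.copy()
    for i in range(n):
        a-=np.radians(step);t=np.array([c[0]+r*np.cos(a),c[1]+r*np.sin(a),.1055 if i<3 else q[2]]);
        print('[255, %.4f, %.4f, %.4f, 0]'%tuple(A.T@(t-q)));q=t
E
python3 - <<'E'
from h import *
s,A=st(); a0=np.radians(175.4); c=s['tool_pos'][:2]-.045*np.array([np.cos(a0),np.sin(a0)]);print(c); crank(c,12)
E
```

```text
t 3.5 pos [0.4892 0.1492 0.1058] zang 9.24 xax [-0.001  0.    -1.   ] w 0.0233 F [-0.6 -0.6 -3. ] T [ 0.06  0.06 -0.04]
[0.53402042 0.14558004]
t 3.5 pos [0.4892 0.1492 0.1058] zang 9.24 xax [-0.001  0.    -1.   ] w 0.0233 F [-0.6 -0.6 -3. ] T [ 0.06  0.06 -0.04]
a 175.4 r 0.045
[255, 0.0003, 0.0088, 0.0032, 0]
[255, -0.0000, 0.0080, 0.0050, 0]
[255, -0.0000, 0.0068, 0.0065, 0]
[255, -0.0000, 0.0053, 0.0078, 0]
[255, -0.0000, 0.0035, 0.0087, 0]
[255, -0.0000, 0.0017, 0.0093, 0]
[255, -0.0000, -0.0003, 0.0094, 0]
[255, -0.0000, -0.0023, 0.0091, 0]
```

jog_arm(deltas=[[[255,0,0.009,0.003,0],[255,0,0.008,0.005,0],[255,0,0.007,0.0065,0],[255,0,0.0055,0.008,0],[255,0,0.0035,0.009,0],[255,0,0.0015,0.0095,0],[255,0,-0.0005,0.0095,0],[255,0,-0.0025,0.009,0]]])

```text
time: 4.3
tool_pos: [0.5472, 0.1844, 0.1057]
eef_rot: [-0.064, 0.704, 0.046, 0.705]
ft_force: [-3.9, -9.2, 0.8]
gripper_width: 0.0235
```

```bash
python3 - <<'E'
from h import *
crank([.534,.1456],15); snap('top','top2.png')
E
```

```text
t 4.3 pos [0.5472 0.1844 0.1057] zang 8.95 xax [ 0.003 -0.026 -1.   ] w 0.0235 F [-3.9 -9.2  0.8] T [-1.63  0.91 -0.04]
a 71.2 r 0.041
[255, 0.0003, -0.0032, 0.0114, 0]
[255, 0.0002, -0.0090, 0.0075, 0]
[255, 0.0003, -0.0107, 0.0049, 0]
[255, 0.0003, -0.0116, 0.0020, 0]
[255, 0.0003, -0.0117, -0.0011, 0]
[255, 0.0003, -0.0110, -0.0041, 0]
[255, 0.0003, -0.0096, -0.0068, 0]
[255, 0.0002, -0.0075, -0.0090, 0]
```

```bash
python3 - <<'E'
from h import *
crank([.5338,.1427],14)
E
```

```text
t 4.35 pos [0.5485 0.184  0.1057] zang 8.92 xax [ 0.004 -0.026 -1.   ] w 0.0234 F [-1.5 -9.2  2.7] T [-1.77  0.33  0.04]
a 70.5 r 0.0438
[255, 0.0004, -0.0053, 0.0095, 0]
[255, 0.0002, -0.0083, 0.0071, 0]
[255, 0.0003, -0.0098, 0.0049, 0]
[255, 0.0003, -0.0107, 0.0024, 0]
[255, 0.0003, -0.0110, -0.0003, 0]
[255, 0.0003, -0.0106, -0.0029, 0]
[255, 0.0003, -0.0095, -0.0054, 0]
[255, 0.0002, -0.0080, -0.0075, 0]
```

jog_arm(deltas=[[[255,0,-0.0055,0.0095,0],[255,0,-0.0085,0.007,0],[255,0,-0.01,0.005,0],[255,0,-0.0105,0.0025,0],[255,0,-0.011,0,0],[255,0,-0.0105,-0.003,0],[255,0,-0.0095,-0.0055,0],[255,0,-0.008,-0.0075,0]]])

```text
time: 5.15
tool_pos: [0.5679, 0.1118, 0.106]
eef_rot: [-0.065, 0.706, 0.048, 0.704]
ft_force: [-0.9, 3.3, -6.1]
gripper_width: 0.0235
```

```bash
python3 - <<'E'
from h import *
crank([.5338,.1427],14); 
E
```

```text
t 5.15 pos [0.5679 0.1118 0.106 ] zang 9.1 xax [-0.001 -0.024 -1.   ] w 0.0235 F [-0.9  3.3 -6.1] T [0.66 0.14 0.  ]
a -42.2 r 0.046
[255, 0.0006, -0.0050, -0.0100, 0]
[255, 0.0001, -0.0033, -0.0104, 0]
[255, 0.0001, -0.0007, -0.0109, 0]
[255, 0.0000, 0.0020, -0.0108, 0]
[255, -0.0001, 0.0045, -0.0100, 0]
[255, -0.0001, 0.0068, -0.0086, 0]
[255, -0.0002, 0.0087, -0.0067, 0]
[255, -0.0002, 0.0100, -0.0044, 0]
```

jog_arm(deltas=[[[255,0,-0.0045,-0.0098,0],[255,0,-0.003,-0.0104,0],[255,0,-0.0005,-0.011,0],[255,0,0.002,-0.0108,0],[255,0,0.0045,-0.01,0],[255,0,0.007,-0.0085,0],[255,0,0.0085,-0.0065,0],[255,0,0.01,-0.0045,0]]])

```text
time: 5.95
tool_pos: [0.4906, 0.1267, 0.1061]
eef_rot: [-0.061, 0.702, 0.051, 0.708]
ft_force: [15.7, 3.3, -16.4]
gripper_width: 0.0233
```

```bash
python3 - <<'E'
from h import *
crank([.5338,.1432],14); 
E
```

```text
t 5.95 pos [0.4906 0.1267 0.1061] zang 9.08 xax [ 0.01  -0.014 -1.   ] w 0.0233 F [ 15.7   3.3 -16.4] T [ 0.75 -2.97  0.04]
a -159.1 r 0.0462
[255, 0.0004, 0.0112, 0.0003, 0]
[255, -0.0002, 0.0108, 0.0018, 0]
[255, -0.0001, 0.0101, 0.0043, 0]
[255, -0.0001, 0.0087, 0.0066, 0]
[255, -0.0000, 0.0069, 0.0085, 0]
[255, 0.0000, 0.0046, 0.0100, 0]
[255, 0.0001, 0.0021, 0.0108, 0]
[255, 0.0001, -0.0006, 0.0110, 0]
```

```bash
python3 - <<'E'
from h import *
crank([.5348,.1430],14,r=.0445); 
E
```

```text
t 5.95 pos [0.4906 0.1267 0.1061] zang 9.08 xax [ 0.01  -0.014 -1.   ] w 0.0233 F [ 15.7   3.3 -16.4] T [ 0.75 -2.97  0.04]
a -159.8 r 0.0471
[255, 0.0004, 0.0113, 0.0018, 0]
[255, -0.0002, 0.0107, 0.0019, 0]
[255, -0.0001, 0.0099, 0.0044, 0]
[255, -0.0001, 0.0086, 0.0067, 0]
[255, -0.0000, 0.0067, 0.0085, 0]
[255, 0.0000, 0.0044, 0.0099, 0]
[255, 0.0001, 0.0019, 0.0107, 0]
[255, 0.0001, -0.0007, 0.0108, 0]
```

jog_arm(deltas=[[[255,0.0005,0.0113,0.002,0],[255,0,0.0107,0.002,0],[255,0,0.01,0.0045,0],[255,0,0.0085,0.0067,0],[255,0,0.0067,0.0085,0],[255,0,0.0045,0.01,0],[255,0,0.002,0.0107,0],[255,0,-0.0005,0.0108,0]]])

```text
time: 6.75
tool_pos: [0.5342, 0.186, 0.1059]
eef_rot: [-0.068, 0.701, 0.044, 0.709]
ft_force: [-1.0, -5.3, -3.6]
gripper_width: 0.0234
```

```bash
python3 - <<'E'
from h import *
crank([.5343,.1430],14,r=.0448); 
E
```

```text
t 6.75 pos [0.5342 0.186  0.1059] zang 9.13 xax [ 0.014 -0.033 -0.999] w 0.0234 F [-1.  -5.3 -3.6] T [-1.02  0.5  -0.06]
a 90.2 r 0.043
[255, 0.0005, -0.0012, 0.0108, 0]
[255, 0.0003, -0.0054, 0.0095, 0]
[255, 0.0003, -0.0076, 0.0079, 0]
[255, 0.0004, -0.0092, 0.0058, 0]
[255, 0.0004, -0.0104, 0.0034, 0]
[255, 0.0004, -0.0109, 0.0008, 0]
[255, 0.0004, -0.0107, -0.0019, 0]
[255, 0.0003, -0.0100, -0.0044, 0]
```

```bash
python3 - <<'E'
from h import *
crank([.534,.1418],14,r=.0448); 
E
```

```text
t 6.75 pos [0.5342 0.186  0.1059] zang 9.13 xax [ 0.014 -0.033 -0.999] w 0.0234 F [-1.  -5.3 -3.6] T [-1.02  0.5  -0.06]
a 89.8 r 0.0442
[255, 0.0006, -0.0025, 0.0106, 0]
[255, 0.0003, -0.0055, 0.0094, 0]
[255, 0.0003, -0.0076, 0.0078, 0]
[255, 0.0004, -0.0093, 0.0057, 0]
[255, 0.0004, -0.0104, 0.0033, 0]
[255, 0.0004, -0.0109, 0.0007, 0]
[255, 0.0004, -0.0107, -0.0020, 0]
[255, 0.0003, -0.0099, -0.0045, 0]
```

jog_arm(deltas=[[[255,0.0005,-0.0025,0.0106,0],[255,0.0003,-0.0055,0.0094,0],[255,0.0003,-0.0076,0.0078,0],[255,0.0004,-0.0093,0.0057,0],[255,0.0004,-0.0104,0.0033,0],[255,0.0004,-0.0109,0.0007,0],[255,0.0004,-0.0107,-0.002,0],[255,0.0003,-0.01,-0.0045,0]]])

```text
time: 7.55
tool_pos: [0.5756, 0.1237, 0.1059]
eef_rot: [-0.067, 0.703, 0.048, 0.706]
ft_force: [-7.0, 4.6, -1.7]
gripper_width: 0.0237
```

```bash
python3 - <<'E'
from h import *
crank([.534,.1418],14,r=.045); 
E
```

```text
t 7.55 pos [0.5756 0.1237 0.1059] zang 9.3 xax [ 0.006 -0.027 -1.   ] w 0.0237 F [-7.   4.6 -1.7] T [0.87 1.29 0.01]
a -23.6 r 0.0454
[255, 0.0006, -0.0082, -0.0074, 0]
[255, 0.0002, -0.0065, -0.0089, 0]
[255, 0.0001, -0.0041, -0.0102, 0]
[255, 0.0000, -0.0016, -0.0109, 0]
[255, -0.0000, 0.0011, -0.0109, 0]
[255, -0.0001, 0.0037, -0.0103, 0]
[255, -0.0002, 0.0061, -0.0091, 0]
[255, -0.0002, 0.0081, -0.0074, 0]
```

jog_arm(deltas=[[[255,0.0005,-0.0082,-0.0075,0],[255,0.0002,-0.0065,-0.009,0],[255,0,-0.004,-0.0102,0],[255,0,-0.0016,-0.0108,0],[255,0,0.001,-0.0108,0],[255,0,0.0037,-0.0103,0],[255,0,0.006,-0.009,0],[255,0,0.008,-0.007,0]]])

```text
time: 8.35
tool_pos: [0.5016, 0.1094, 0.1059]
eef_rot: [-0.064, 0.7, 0.049, 0.71]
ft_force: [5.7, 3.4, -6.2]
gripper_width: 0.0233
```

```bash
python3 - <<'E'
from h import *
crank([.534,.1418],11,r=.045); 
E
```

```text
t 8.35 pos [0.5016 0.1094 0.1059] zang 9.21 xax [ 0.016 -0.02  -1.   ] w 0.0233 F [ 5.7  3.4 -6.2] T [ 0.66 -0.97  0.04]
a -135.0 r 0.0458
[255, 0.0002, 0.0079, -0.0037, 0]
[255, -0.0002, 0.0081, -0.0029, 0]
[255, -0.0002, 0.0085, -0.0012, 0]
[255, -0.0002, 0.0086, 0.0004, 0]
[255, -0.0002, 0.0084, 0.0020, 0]
[255, -0.0001, 0.0078, 0.0036, 0]
[255, -0.0001, 0.0070, 0.0050, 0]
[255, -0.0001, 0.0059, 0.0063, 0]
```

jog_arm(deltas=[[[255,0,0.008,-0.003,0],[255,0,0.008,-0.0025,0],[255,0,0.008,-0.001,0],[255,0,0.003,0,0],[255,0,0.002,0,0],[255,0,0.002,0,0],[255,0,0.002,0.0002,0],[255,0,0.002,0.0002,0]]])

```text
time: 9.15
tool_pos: [0.4896, 0.1332, 0.1059]
eef_rot: [-0.075, 0.698, 0.035, 0.711]
ft_force: [1.2, -9.6, -0.0]
gripper_width: 0.0233
```

```bash
python3 - <<'E'
from h import *
crank([.534,.1418],8,r=.045); snap('top','top3.png');snap('scene','sc3.png')
im=cv2.imread('pics/top3.png')
a=cv2.resize(im[165:245,222:352],None,fx=6,fy=6,interpolation=cv2.INTER_CUBIC);cv2.imwrite('pics/t3.png',a)
im=cv2.imread('pics/sc3.png')
cv2.imwrite('pics/s3.png',cv2.resize(im[160:250,215:355],None,fx=5.5,fy=5.5,interpolation=cv2.INTER_CUBIC))
E
```

```text
t 9.15 pos [0.4896 0.1332 0.1059] zang 8.92 xax [ 0.023 -0.055 -0.998] w 0.0233 F [ 1.2 -9.6 -0. ] T [-1.69 -0.08 -0.02]
a -169.0 r 0.0452
[255, 0.0001, 0.0063, 0.0004, 0]
[255, -0.0003, 0.0062, 0.0011, 0]
[255, -0.0003, 0.0060, 0.0019, 0]
[255, -0.0003, 0.0056, 0.0027, 0]
[255, -0.0003, 0.0052, 0.0035, 0]
[255, -0.0002, 0.0047, 0.0042, 0]
[255, -0.0002, 0.0040, 0.0048, 0]
[255, -0.0001, 0.0033, 0.0053, 0]
```

View pics/s3.png

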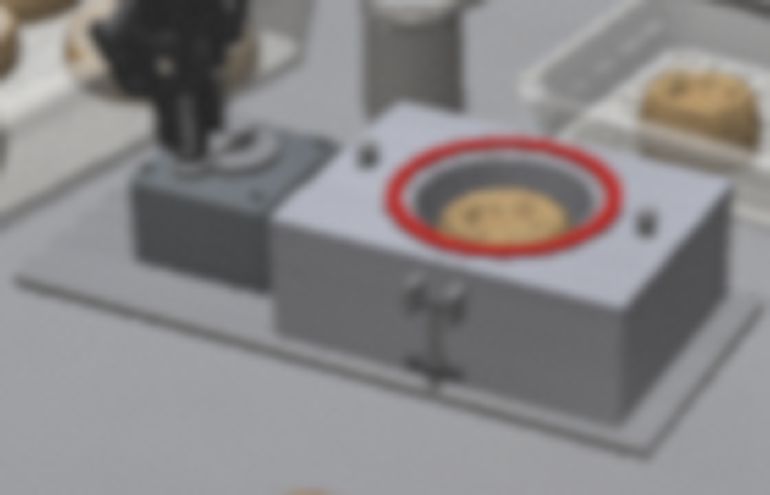

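jog_arm(deltas=[[[0,0,0,0,0],[0,0,0,0,0],[0,0,0,0,0],[0,0,0,0,0],[0,0,0,0,0],[0,-0.03,-0.001,0,0],[0,-0.04,-0.002,0,0],[0,-0.03,-0.001,0,0]]])

```text
time: 10.05
tool_pos: [0.4852, 0.1354, 0.205]
eef_rot: [-0.076, 0.702, 0.035, 0.708]
ft_force: [-0.0, 0.5, -0.1]
gripper_width: 0.0855
```

```bash
python3 - <<'E'
from h import *
s,A=st();snap('wrist','w4.png');snap('top','top4.png')
E
```

```text
t 10.05 pos [0.4852 0.1354 0.205 ] zang 8.99 xax [ 0.013 -0.057 -0.998] w 0.0855 F [-0.   0.5 -0.1] T [ 0.03 -0.01 -0.  ]
```

View pics/w4.png

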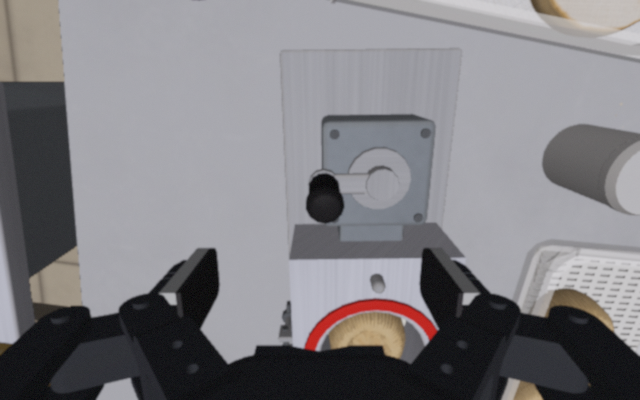

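```bash
python3 - <<'E'
from h import *
plan([.501,-.394,.17],88.4,12)
ci=optics.camera_info('wrist');print(onz(ci,325,201,.142),onz(ci,382,185,.1),onz(ci,379,283,.106))
E
```

```text
t 10.15 pos [0.4871 0.136  0.2076] zang 9.0 xax [ 0.019 -0.055 -0.998] w 0.0854 F [ 0.7 -0.1 -0.6] T [ 0.03  0.04 -0.01]
[0.006, -0.044, -0.006] 7.37
[0.006, -0.044, -0.0] 7.37
[0.006, -0.044, 0.005] 7.37
[0.006, -0.043, 0.011] 7.37
[0.006, -0.041, 0.016] 7.37
[0.006, -0.038, 0.021] 7.37
[0.006, -0.035, 0.026] 7.37
[0.006, -0.032, 0.031] 7.37
[0.006, -0.027, 0.034] 7.37
[0.006, -0.023, 0.038] 7.37
[0.006, -0.018, 0.04] 7.37
[0.006, -0.013, 0.042] 7.37
[0.49112231 0.13925905 0.142     ] [0.53549553 0.14420866 0.1       ] [0.54978622 0.06297632 0.106     ]
```

jog_arm(deltas=[[[0,0.004,-0.044,-0.006,7.4],[0,0.004,-0.044,0,7.4],[0,0.004,-0.044,0.005,7.4],[0,0.004,-0.043,0.011,7.4],[0,0.004,-0.041,0.016,7.4],[0,0.004,-0.038,0.021,7.4],[0,0.004,-0.035,0.026,7.4],[0,0.004,-0.032,0.031,7.4]]])

```text
time: 10.95
tool_pos: [0.4906, -0.2235, 0.1899]
eef_rot: [0.296, 0.621, -0.322, 0.65]
ft_force: [0.1, -0.2, 0.3]
gripper_width: 0.0849
```

```bash
python3 - <<'E'
from h import *
s,_=st();plan([.501,-.394,.17],s and 0,4);
z=-0;A=_[:,2];za=np.degrees(np.arctan2(A[1],A[0]));plan([.501,-.394,.17],za+79.4,4)
E
```

```text
t 10.95 pos [ 0.4906 -0.2235  0.1899] zang -51.75 xax [ 0.021 -0.051 -0.998] w 0.0849 F [ 0.1 -0.2  0.3] T [ 0.03 -0.02 -0.01]
t 10.95 pos [ 0.4906 -0.2235  0.1899] zang -51.75 xax [ 0.021 -0.051 -0.998] w 0.0849 F [ 0.1 -0.2  0.3] T [ 0.03 -0.02 -0.01]
[0.007, -0.024, 0.035] 0.0
[0.007, -0.024, 0.035] 0.0
[0.007, -0.024, 0.035] 0.0
[0.007, -0.024, 0.035] 0.0
t 10.95 pos [ 0.4906 -0.2235  0.1899] zang -51.75 xax [ 0.021 -0.051 -0.998] w 0.0849 F [ 0.1 -0.2  0.3] T [ 0.03 -0.02 -0.01]
[0.007, -0.024, 0.035] 6.91
[0.007, -0.02, 0.037] 6.91
[0.007, -0.015, 0.04] 6.91
[0.007, -0.01, 0.041] 6.91
```

jog_arm(deltas=[[[0,0.006,-0.024,0.035,7],[0,0.006,-0.02,0.037,7],[0,0.006,-0.015,0.04,7],[0,0.005,-0.01,0.041,7],[0,0,0,0.003,0],[0,0,0,0,0],[0,0,0,0,0],[0,0,0,0,0]]])

```text
time: 11.75
tool_pos: [0.4968, -0.4065, 0.1672]
eef_rot: [0.452, 0.522, -0.469, 0.551]
ft_force: [-0.3, -0.7, 0.2]
gripper_width: 0.0854
```

```bash
python3 - <<'E'
from h import *
snap('wrist','w5.png');s,_=st();to([.501,-.394,.15])
E
```

```text
t 11.8 pos [ 0.4969 -0.4063  0.1673] zang -81.32 xax [ 0.015 -0.046 -0.999] w 0.0852 F [-0.4  0.6  0.5] T [ 0.04  0.04 -0.01]
t 11.8 pos [ 0.4969 -0.4063  0.1673] zang -81.32 xax [ 0.015 -0.046 -0.999] w 0.0852 F [-0.4  0.6  0.5] T [ 0.04  0.04 -0.01]
tool shift [ 0.0168  0.0058 -0.0124]
```

View pics/w5.png

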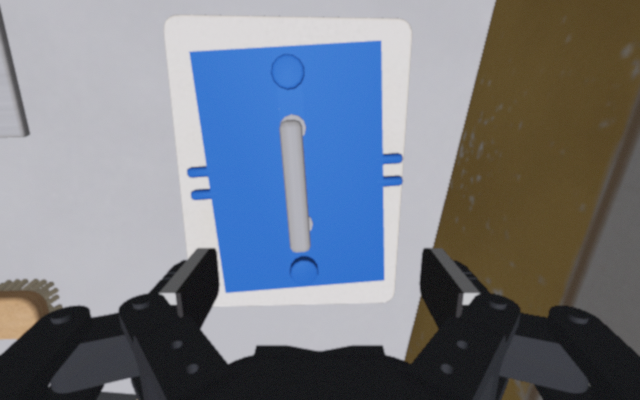

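The wrist view has the handle bar from (291,122) to (300,251), and the lid corners at (191,53), (381,41), (384,280) and (225,293).

```bash
python3 - <<'E'
from h import *
ci=optics.camera_info('wrist')
h=[onz(ci,*p,.073) for p in [(291,121),(300,251)]];d=h[1]-h[0];print(h,np.mean(h,0),np.linalg.norm(d),np.degrees(np.arctan2(d[1],d[0])))
b=[onz(ci,*p,.025) for p in [(191,53),(381,41),(384,280),(225,293)]];print(np.round(b,4),np.mean(b,0))
b=np.array(b);print([np.linalg.norm(b[i]-b[i-1]) for i in range(4)]);d=b[2]+b[3]-b[0]-b[1];print(np.degrees(np.arctan2(d[1],d[0])))
im=cv2.imread('pics/w5.png');hsv=cv2.cvtColor(im,cv2.COLOR_BGR2HSV)
m=((hsv[...,0]>100)&(hsv[...,0]<130)&(hsv[...,1]>110)).astype(np.uint8)*255;m[:20]=0;m[320:]=0
m=cv2.morphologyEx(m,cv2.MORPH_CLOSE,np.ones((31,31)));m=cv2.morphologyEx(m,cv2.MORPH_OPEN,np.ones((31,31)))
c,_=cv2.findContours(m,cv2.RETR_EXTERNAL,cv2.CHAIN_APPROX_NONE);c=max(c,key=cv2.contourArea)
q=cv2.approxPolyDP(c,12,True).reshape(-1,2);print(q)
E
```

```text
[array([ 0.55004383, -0.38358633,  0.073     ]), array([ 0.45547307, -0.40291018,  0.073     ])] [ 0.50275845 -0.39324826  0.073     ] 0.09652481093924753 -168.4515992318455
[[ 0.5872 -0.2993  0.025 ]
 [ 0.6193 -0.4441  0.025 ]
 [ 0.415  -0.4884  0.025 ]
 [ 0.3829 -0.342   0.025 ]] [ 0.50112418 -0.39346562  0.025     ]
[np.float64(0.20870354799927895), np.float64(0.14824753481144176), np.float64(0.209075320690484), np.float64(0.1498712896535353)]
-167.9752968474271
[[380  43]
 [195  52]
 [193 198]
 [213 201]
 [226 289]
 [382 279]
 [398 154]
 [381 152]]
```

```bash
python3 - <<'E'
from h import *
to([.502,-.3945,.045])
E
```

```text
t 11.8 pos [ 0.4969 -0.4063  0.1673] zang -81.32 xax [ 0.015 -0.046 -0.999] w 0.0852 F [-0.4  0.6  0.5] T [ 0.04  0.04 -0.01]
tool shift [ 0.1217  0.0059 -0.0167]
```

jog_arm(deltas=[[[0,0,0.006,-0.0165,-3],[0,0.03,0,0,0],[0,0.035,0,0,0],[0,0.035,0,0,0],[0,0.016,0,0,0],[0,0,0,0,0],[0,0,0,0,0],[0,0,0,0,0]]])

```text
time: 12.6
tool_pos: [0.5074, -0.3824, 0.054]
eef_rot: [0.431, 0.537, -0.447, 0.572]
ft_force: [-0.5, -0.6, 1.3]
gripper_width: 0.0854
```

```bash
python3 - <<'E'
from h import *
snap('wrist','w6.png');to([.502,-.3945,.045])
E
```

```text
t 12.65 pos [ 0.5077 -0.3827  0.0544] zang -76.8 xax [ 0.025 -0.049 -0.998] w 0.0858 F [-0.7 -0.3  0.9] T [ 0.06 -0.01  0.  ]
tool shift [ 0.0098 -0.0084  0.0097]
```

View pics/w6.png

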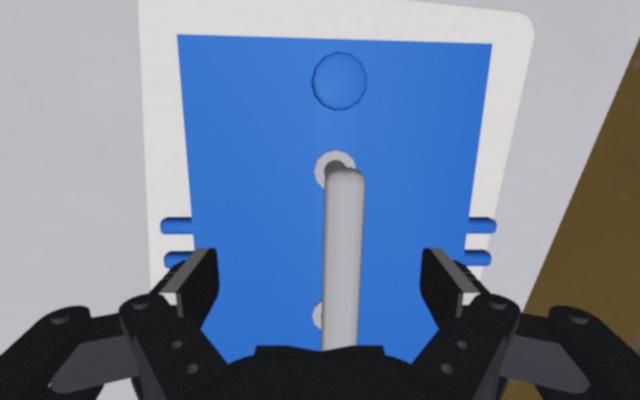

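jog_arm(deltas=[[[0,0,-0.004,0.005,0.7],[0,0,-0.003,0.003,0.5],[0,0.003,0,0,0],[0,0.005,0,0,0],[0,0.001,0,0,0],[0,0,0,0,0],[0,0,0,0,0],[0,0,0,0,0]]])

```text
time: 13.45
tool_pos: [0.5037, -0.3949, 0.0482]
eef_rot: [0.437, 0.529, -0.453, 0.568]
ft_force: [-0.1, -0.4, -0.7]
gripper_width: 0.0853
```

```bash
python3 - <<'E'
from h import *
to([.502,-.3945,.045])
E
```

```text
t 13.45 pos [ 0.5037 -0.3949  0.0482] zang -78.15 xax [ 0.029 -0.052 -0.998] w 0.0853 F [-0.1 -0.4 -0.7] T [0.01 0.05 0.05]
tool shift [ 0.0032 -0.0016 -0.001 ]
```

jog_arm(deltas=[[[0,0.002,-0.0015,-0.001,0],[255,0,0,0,0],[255,0,0,0,0],[255,0,0,0,0],[255,0,0,0,0],[255,0,0,0,0],[255,0,0,0,0],[255,0,0,0,0]]], squeeze=80)

```text
time: 14.25
tool_pos: [0.502, -0.3938, 0.0468]
eef_rot: [0.438, 0.529, -0.453, 0.569]
ft_force: [-0.5, -1.1, 1.7]
gripper_width: 0.0146
```

```bash
python3 - <<'E'
from h import *
st()
E
```

```text
t 14.25 pos [ 0.502  -0.3938  0.0468] zang -78.11 xax [ 0.029 -0.052 -0.998] w 0.0146 F [-0.5 -1.1  1.7] T [0.51 0.27 0.05]
```

jog_arm(deltas=[[[255,0.002,0,0,0],[255,0.002,0,0,0],[255,0.002,0,0,0],[255,0.001,0,0,0],[255,0.001,0,0,0],[255,0.001,0,0,0],[255,0,0,0,0],[255,0,0,0,0]]])

```text
time: 15.05
tool_pos: [0.5021, -0.3939, 0.0468]
eef_rot: [0.438, 0.528, -0.452, 0.57]
ft_force: [-0.2, -0.4, 3.2]
gripper_width: 0.0149
```

```bash
python3 - <<'E'
from h import *
st();im,ci=snap('wrist','w7.png')
E
```

```text
t 15.05 pos [ 0.5021 -0.3939  0.0468] zang -78.1 xax [ 0.035 -0.054 -0.998] w 0.0149 F [-0.2 -0.4  3.2] T [0.65 0.34 0.12]
```

View pics/w7.png

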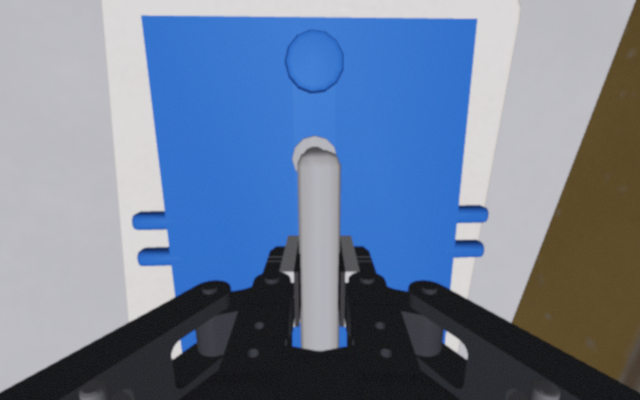

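jog_arm(deltas=[[[255,0.004,0,0,0],[255,0.004,0,0,0],[255,0.006,0,0,0],[255,0.006,0,0,0],[255,0.008,0,0,0],[255,0.008,0,0,0],[255,0.008,0,0,0],[255,0.008,0,0,0]]])

```text
time: 15.9
tool_pos: [0.5028, -0.3945, 0.0462]
eef_rot: [0.438, 0.518, -0.451, 0.58]
ft_force: [-21.7, 18.0, 54.6]
gripper_width: 0.0148
```

```bash
python3 - <<'E'
from h import *
st()
E
```

```text
t 15.9 pos [ 0.5028 -0.3945  0.0462] zang -78.07 xax [ 0.057 -0.068 -0.996] w 0.0148 F [-21.7  18.   54.6] T [3.81 4.29 0.09]
```

jog_arm(deltas=[[[255,0,0,0,0],[255,0.002,0.003,0.004,0],[255,0.002,0.003,0.004,0],[255,0.002,0.004,0.004,0],[255,0.002,0.004,0.004,0],[255,0.001,0.003,0.003,0],[255,0,0,0,0],[255,0,0,0,0]]])

```text
time: 16.7
tool_pos: [0.5139, -0.4031, 0.0463]
eef_rot: [0.438, 0.525, -0.451, 0.574]
ft_force: [-5.1, 3.1, 8.3]
gripper_width: 0.0145
```

```bash
python3 - <<'E'
from h import *
st()
E
```

```text
t 16.7 pos [ 0.5139 -0.4031  0.0463] zang -78.06 xax [ 0.042 -0.057 -0.997] w 0.0145 F [-5.1  3.1  8.3] T [1.25 1.15 0.07]
```

```bash
python3 - <<'E'
from h import *
plan([.5139,-.4031,.176],0,5)
E
```

```text
t 16.7 pos [ 0.5139 -0.4031  0.0463] zang -78.06 xax [ 0.042 -0.057 -0.997] w 0.0145 F [-5.1  3.1  8.3] T [1.25 1.15 0.07]
[-0.026, 0.001, 0.002] 0.0
[-0.026, 0.001, 0.002] 0.0
[-0.026, 0.001, 0.002] 0.0
[-0.026, 0.001, 0.002] 0.0
[-0.026, 0.001, 0.002] 0.0
```

jog_arm(deltas=[[[255,-0.01,0.0004,0.0006,0],[255,-0.026,0.001,0.0015,0],[255,-0.026,0.001,0.0015,0],[255,-0.026,0.001,0.0015,0],[255,-0.026,0.001,0.0015,0],[255,-0.014,0.0005,0.001,0],[255,0,0,0,0],[255,0,0,0,0]]])

```text
time: 17.5
tool_pos: [0.5165, -0.4046, 0.1685]
eef_rot: [0.438, 0.528, -0.453, 0.57]
ft_force: [0.3, 0.8, -4.3]
gripper_width: 0.0145
```

```bash
python3 - <<'E'
from h import *
st();im,ci=snap('wrist','w8.png');snap('scene','sc8.png')
im=cv2.imread('pics/sc8.png')
cv2.imwrite('pics/s8.png',cv2.resize(im[150:330,300:490],None,fx=3.3,fy=3.3,interpolation=cv2.INTER_CUBIC))
E
```

```text
t 17.5 pos [ 0.5165 -0.4046  0.1685] zang -78.11 xax [ 0.032 -0.053 -0.998] w 0.0145 F [ 0.3  0.8 -4.3] T [ 0.09  0.08 -0.  ]
```

View pics/w8.png

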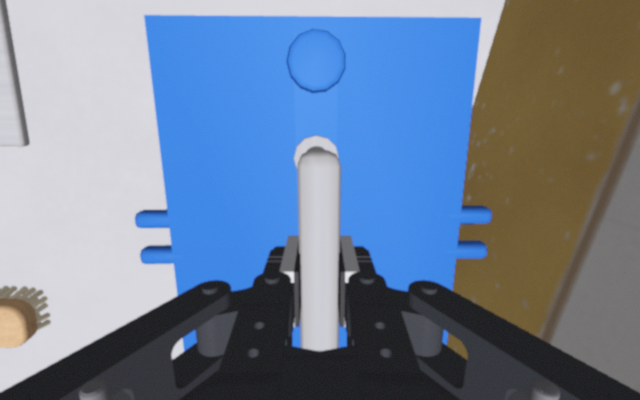

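View pics/s8.png

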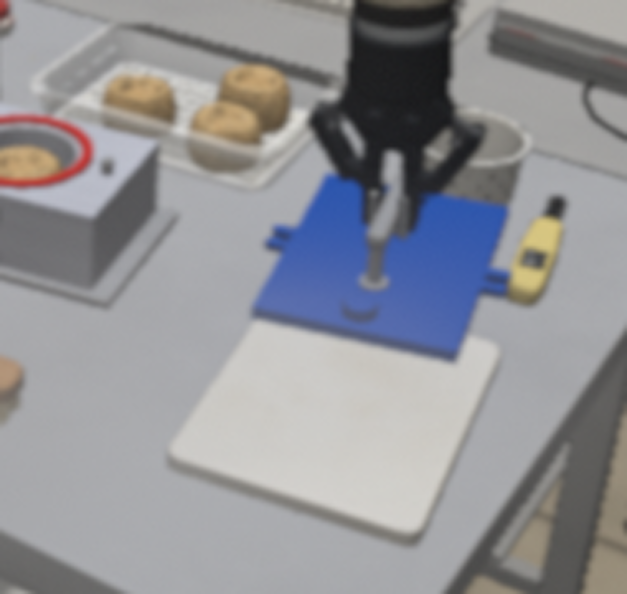

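```bash
python3 - <<'E'
from h import *
plan([.503,-.394,.085],-87.5,11)
ci=optics.camera_info('wrist')
E
```

```text
t 17.6 pos [ 0.5161 -0.4042  0.168 ] zang -78.1 xax [ 0.031 -0.053 -0.998] w 0.0148 F [ 0.9 -0.1 -3.3] T [0.06 0.1  0.02]
[0.007, -0.001, -0.002] -7.95
[0.007, -0.001, -0.002] -7.95
[0.007, -0.001, -0.002] -7.95
[0.007, -0.0, -0.002] -7.95
[0.007, -0.0, -0.002] -7.95
[0.007, 0.0, -0.002] -7.95
[0.007, 0.0, -0.002] -7.95
[0.007, 0.001, -0.002] -7.95
[0.007, 0.001, -0.002] -7.95
[0.007, 0.001, -0.002] -7.95
[0.007, 0.001, -0.001] -7.95
```

jog_arm(deltas=[[[255,0.007,-0.001,-0.002,-7.8],[255,0.007,-0.001,-0.002,-7.8],[255,0.007,-0.001,-0.002,-7.8],[255,0.007,0,-0.002,-7.8],[255,0.007,0,-0.002,-7.8],[255,0.007,0,-0.002,-7.8],[255,0.007,0,-0.002,-7.8],[255,0.007,0,-0.002,-7.8]]])

```text
time: 18.4
tool_pos: [0.5011, -0.3937, 0.0974]
eef_rot: [0.066, 0.694, -0.096, 0.711]
ft_force: [0.2, 0.6, -3.4]
gripper_width: 0.0145
```

```bash
python3 - <<'E'
from h import *
s,A=st();za=np.degrees(np.arctan2(A[1,2],A[0,2]));plan([.503,-.394,.075],za-9.4,3)
E
```

```text
t 18.4 pos [ 0.5011 -0.3937  0.0974] zang -13.15 xax [ 0.019 -0.044 -0.999] w 0.0145 F [ 0.2  0.6 -3.4] T [ 0.08  0.04 -0.03]
t 18.4 pos [ 0.5011 -0.3937  0.0974] zang -13.15 xax [ 0.019 -0.044 -0.999] w 0.0145 F [ 0.2  0.6 -3.4] T [ 0.08  0.04 -0.03]
[0.007, 0.0, 0.0] -7.52
[0.007, 0.0, 0.0] -7.52
[0.007, 0.0, 0.001] -7.52
```

jog_arm(deltas=[[[255,0.005,0,0,-7.3],[255,0.005,0,0,-7.3],[255,0.005,0,0,-7.1],[255,0,0,0,0],[255,0.006,0,0,0],[255,0.006,0,0,0],[255,0.005,0,0,0],[255,0,0,0,0]]])

```text
time: 19.2
tool_pos: [0.4972, -0.392, 0.054]
eef_rot: [-0.069, 0.703, 0.043, 0.707]
ft_force: [0.0, -0.0, -4.2]
gripper_width: 0.0147
```

```bash
python3 - <<'E'
from h import *
s,A=st();snap('scene','sc9.png')
im=cv2.imread('pics/sc9.png')
cv2.imwrite('pics/s9.png',cv2.resize(im[190:330,320:490],None,fx=3.5,fy=3.5,interpolation=cv2.INTER_CUBIC))
E
```

```text
t 19.2 pos [ 0.4972 -0.392   0.054 ] zang 9.06 xax [ 0.008 -0.036 -0.999] w 0.0147 F [ 0.  -0.  -4.2] T [0.18 0.   0.05]
```

View pics/s9.png

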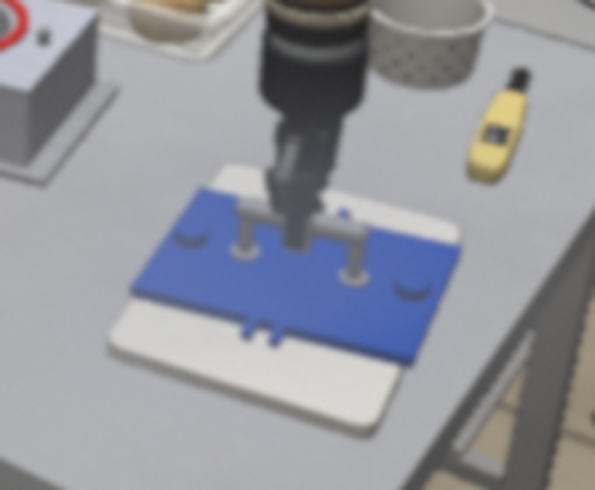

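jog_arm(deltas=[[[255,0.003,0,0,0],[255,0.003,0,0,0],[255,0.003,0,0,0],[255,0.002,0,0,0],[255,0.002,0,0,0],[255,0.002,0,0,0],[255,0.001,0,0,0],[255,0,0,0,0]]])

```text
time: 20.05
tool_pos: [0.4982, -0.3954, 0.0466]
eef_rot: [-0.072, 0.701, 0.04, 0.709]
ft_force: [-2.1, -1.0, 2.1]
gripper_width: 0.0148
```

```bash
python3 - <<'E'
from h import *
s,A=st()
E
```

```text
t 20.05 pos [ 0.4982 -0.3954  0.0466] zang 9.06 xax [ 0.014 -0.044 -0.999] w 0.0148 F [-2.1 -1.   2.1] T [0.37 0.63 0.29]
```

jog_arm(deltas=[[[150,0,0,0,0],[150,0,0,0,0],[150,0,0,0,0],[150,0,0,0,0],[255,0,0,0,0],[255,0,0,0,0],[255,0,0,0,0],[255,0,0,0,0]]])

```text
time: 20.85
tool_pos: [0.4995, -0.395, 0.0458]
eef_rot: [-0.071, 0.7, 0.04, 0.709]
ft_force: [-0.7, 0.3, 1.1]
gripper_width: 0.0145
```

```bash
python3 - <<'E'
from h import *
s,A=st();snap('wrist','w10.png')
E
```

```text
t 20.85 pos [ 0.4995 -0.395   0.0458] zang 9.06 xax [ 0.016 -0.043 -0.999] w 0.0145 F [-0.7  0.3  1.1] T [ 0.05  0.21 -0.02]
```

View pics/w10.png

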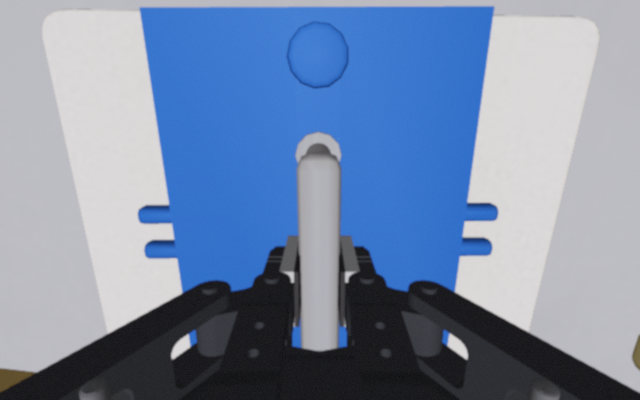

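```bash
cat >> h.py <<'E'
def lidpose(f,ci,zu,e1,e2,cap,tabs):
    a=onz(ci,*e1,zu+.010);b=onz(ci,*e2,zu+.010);x=(b-a);print('width',np.linalg.norm(x));xa=np.arctan2(x[1],x[0])
    yd=np.array([-np.sin(xa),np.cos(xa),0]);print('lid x angle',np.degrees(xa))
    print('from edge',(a+b)/2-.105*yd);c=onz(ci,*cap,zu+.022);print('from cap',c-.085*yd)
    print('tabs',np.mean([onz(ci,*p,zu+.006) for p in tabs],0))
E
python3 - <<'E'
from h import *
ci=optics.camera_info('wrist');s,A=st()
lidpose(0,ci,.015,(142,8.5),(493,6.5),(318,54.5),[(155,214),(160,249),(484,211),(477,246)])
h=onz(ci,320,153,.073);print('bar end',h); p=proj(ci,s['tool_pos']);print('tcp px',p)
im=cv2.imread('pics/w10.png')
E
```

```text
t 20.9 pos [ 0.4995 -0.395   0.0458] zang 9.06 xax [ 0.016 -0.043 -0.999] w 0.0146 F [-0.2 -0.7  0.8] T [0.06 0.22 0.01]
width 0.1480966388416961
lid x angle 9.498660099888898
from edge [ 0.50002021 -0.395004    0.025     ]
from cap [ 0.49969066 -0.39440472  0.037     ]
tabs [ 0.49982074 -0.39398868  0.021     ]
bar end [ 0.49141835 -0.34361858  0.073     ]
tcp px [[319.00560158 254.03356906]]
```

```bash
python3 - <<'E'
from h import *
plan([.4995,-.395,.172],0,5)
# ring via scene & top
for n,f in [('scene','sc9.png'),('top','top4.png')]:
    im=cv2.imread('pics/'+f);ci=optics.camera_info(n);hsv=cv2.cvtColor(im,cv2.COLOR_BGR2HSV)
    m=(((hsv[...,0]<8)|(hsv[...,0]>172))&(hsv[...,1]>110)).astype(np.uint8)
    c,_=cv2.findContours(m,cv2.RETR_EXTERNAL,cv2.CHAIN_APPROX_NONE);c=max(c,key=cv2.contourArea)
    P=np.array([onz(ci,*p,.094)[:2] for p in c.reshape(-1,2)],float)
    e=cv2.fitEllipse((P*1000).astype(np.float32));print(n,e, cv2.boundingRect(c))
E
```

```text
t 20.9 pos [ 0.4995 -0.395   0.0458] zang 9.06 xax [ 0.016 -0.043 -0.999] w 0.0146 F [-0.2 -0.7  0.8] T [0.06 0.22 0.01]
[-0.025, -0.001, 0.0] 0.0
[-0.025, -0.001, 0.0] 0.0
[-0.025, -0.001, 0.0] 0.0
[-0.025, -0.001, 0.0] 0.0
[-0.025, -0.001, 0.0] 0.0
scene ((564.1027221679688, -27.310426712036133), (122.50133514404297, 125.1988296508789), 36.28583526611328) (285, 185, 43, 21)
top ((562.3286743164062, -27.63394546508789), (126.0676040649414, 127.0751724243164), 66.17530822753906) (289, 181, 39, 40)
```

jog_arm(deltas=[[[255,-0.01,-0.0004,0,0],[255,-0.025,-0.001,0,0],[255,-0.025,-0.001,0,0],[255,-0.025,-0.001,0,0],[255,-0.025,0.005,0,0],[255,-0.012,0.02,0.003,0],[255,-0.003,0.035,0.01,0],[255,0,0.04,0.012,0]]])

```text
time: 21.7
tool_pos: [0.5045, -0.2881, 0.1688]
eef_rot: [-0.066, 0.703, 0.04, 0.707]
ft_force: [2.0, 0.3, -3.2]
gripper_width: 0.0146
```

```bash
python3 - <<'E'
from h import *
s,A=st();plan([.5625,-.0275,.172],0,7)
E
```

```text
t 21.7 pos [ 0.5045 -0.2881  0.1688] zang 8.61 xax [ 0.009 -0.036 -0.999] w 0.0146 F [ 2.   0.3 -3.2] T [ 0.12 -0.03 -0.03]
t 21.7 pos [ 0.5045 -0.2881  0.1688] zang 8.61 xax [ 0.009 -0.036 -0.999] w 0.0146 F [ 2.   0.3 -3.2] T [ 0.12 -0.03 -0.03]
[-0.002, 0.036, 0.014] 0.0
[-0.002, 0.036, 0.014] 0.0
[-0.002, 0.036, 0.014] 0.0
[-0.002, 0.036, 0.014] 0.0
[-0.002, 0.036, 0.014] 0.0
[-0.002, 0.036, 0.014] 0.0
[-0.002, 0.036, 0.014] 0.0
```

jog_arm(deltas=[[[255,-0.002,0.038,0.014,-0.4],[255,-0.002,0.038,0.015,0],[255,-0.002,0.038,0.015,0],[255,-0.001,0.038,0.015,0],[255,0,0.036,0.014,0],[255,0,0.025,0.01,0],[255,0,0.014,0.005,0],[255,0,0.004,0.001,0]]])

```text
time: 22.5
tool_pos: [0.5505, -0.0236, 0.165]
eef_rot: [-0.068, 0.705, 0.048, 0.705]
ft_force: [0.3, -0.8, -4.0]
gripper_width: 0.0149
```

```bash
python3 - <<'E'
from h import *
s,A=st();to([.5625,-.0275,.172])
E
```

```text
t 22.5 pos [ 0.5505 -0.0236  0.165 ] zang 9.46 xax [ 0.002 -0.029 -1.   ] w 0.0149 F [ 0.3 -0.8 -4. ] T [-0.03  0.02 -0.04]
t 22.5 pos [ 0.5505 -0.0236  0.165 ] zang 9.46 xax [ 0.002 -0.029 -1.   ] w 0.0149 F [ 0.3 -0.8 -4. ] T [-0.03  0.02 -0.04]
tool shift [-0.0068 -0.006   0.0112]
```

jog_arm(deltas=[[[255,0,-0.002,0.004,0],[255,0,-0.002,0.004,0.2],[255,0,-0.001,0.003,0],[255,0,0,0,0],[255,0,0,0,0],[255,0,0,0,0],[255,0,0,0,0],[255,0,0,0,0]]])

```text
time: 23.3
tool_pos: [0.5616, -0.0298, 0.1645]
eef_rot: [-0.066, 0.706, 0.045, 0.704]
ft_force: [-1.1, -1.0, -3.6]
gripper_width: 0.0147
```

```bash
python3 - <<'E'
from h import *
s,A=st();snap('top','top11.png');snap('scene','sc11.png');snap('wrist','w11.png');to([.5625,-.0275,.172])
im=cv2.imread('pics/top11.png');a=cv2.resize(im[150:250,222:352],None,fx=6,fy=6,interpolation=cv2.INTER_CUBIC);cv2.imwrite('pics/t11.png',a)
im=cv2.imread('pics/sc11.png')
cv2.imwrite('pics/s11.png',cv2.resize(im[130:250,215:365],None,fx=5,fy=5,interpolation=cv2.INTER_CUBIC))
E
```

```text
t 23.3 pos [ 0.5616 -0.0298  0.1645] zang 9.01 xax [ 0.    -0.029 -1.   ] w 0.0147 F [-1.1 -1.  -3.6] T [ 0.04 -0.04  0.02]
t 23.45 pos [ 0.5616 -0.0296  0.1645] zang 9.03 xax [ 0.    -0.029 -1.   ] w 0.0146 F [-0.1 -0.1 -3.1] T [ 0.04  0.01 -0.07]
tool shift [-0.0076  0.0017  0.0012]
```

View pics/t11.png

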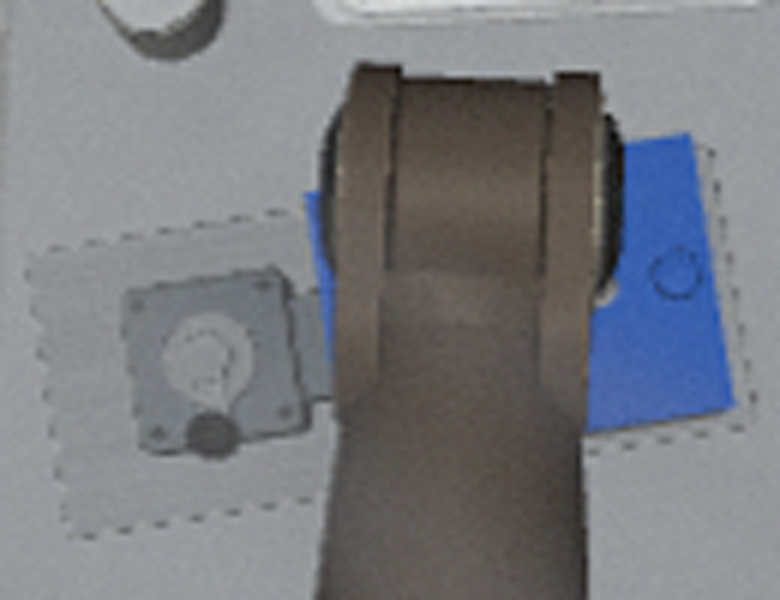

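View pics/s11.png

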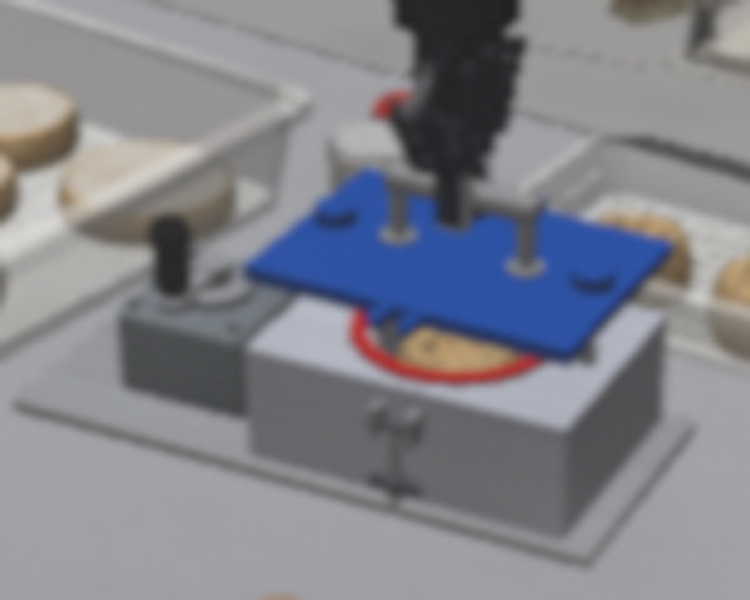

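View pics/w11.png

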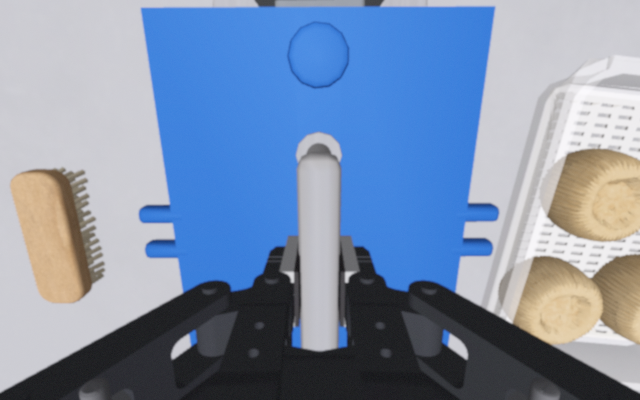

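```bash
python3 - <<'E'
from h import *
ci=optics.camera_info('top');s,A=st()
def z(X,Y): return ((X+.5)/6-.5+222,(Y+.5)/6-.5+150)
zu=.1645-.0308
c1=onz(ci,*z(690,134),zu+.009);c2=onz(ci,*z(735,406),zu+.009);c3=onz(ci,*z(306,192),zu+.011)
d=c1-c2;print('width',np.linalg.norm(d),np.degrees(np.arctan2(d[1],d[0])));xa=np.radians(9.3);yd=np.array([-np.sin(xa),np.cos(xa),0]);xd=np.array([np.cos(xa),np.sin(xa),0])
print('len',np.linalg.norm(c1-c3))
print('ctr edge',(c1+c2)/2+.105*yd,'diag',(c2+c3)/2)
print('cap',onz(ci,*z(676,273),zu+.0215)+.085*yd)
im=cv2.imread('pics/top11.png');hsv=cv2.cvtColor(im,cv2.COLOR_BGR2HSV)
# scene: lid corners
cs=optics.camera_info('scene')
def zs(X,Y): return ((X+.5)/5-.5+215,(Y+.5)/5-.5+130)
q=[onz(cs,*zs(*p),zu+.010) for p in [(368,171),(672,243),(578,350),(248,268)]];print(np.round(q,4),np.mean(q,0))
cp=[onz(cs,*zs(*p),.106) for p in [(588,352)]];print(cp)
ci=optics.camera_info('wrist')
lidpose(0,ci,zu,(142.5,8.5),(494,6.5),(318,54.5),[(156,214),(161,249),(484,212),(478,247)])
E
```

```text
t 23.45 pos [ 0.5616 -0.0296  0.1645] zang 9.03 xax [ 0.    -0.029 -1.   ] w 0.0146 F [-0.1 -0.1 -3.1] T [ 0.04  0.01 -0.07]
width 0.14807297631820174 9.30026211718663
len 0.20810577342821135
ctr edge [ 0.56091431 -0.02953541  0.1427    ] diag [ 0.56178961 -0.03035927  0.1437    ]
cap [ 0.56102717 -0.02943006  0.1552    ]
[[ 0.6209  0.0843  0.1437]
 [ 0.6502 -0.1226  0.1437]
 [ 0.5109 -0.1479  0.1437]
 [ 0.4777  0.0618  0.1437]] [ 0.56491127 -0.0310954   0.1437    ]
[array([ 0.56708098, -0.11841914,  0.106     ])]
width 0.14992368786341323
lid x angle 9.311392067734205
from edge [ 0.56130958 -0.02912003  0.1437    ]
from cap [ 0.56139626 -0.02887912  0.1557    ]
tabs [ 0.56143507 -0.02865378  0.1397    ]
```

```bash
python3 - <<'E'
from h import *
to([.5624,-.027,.143])
E
```

```text
t 23.45 pos [ 0.5616 -0.0296  0.1645] zang 9.03 xax [ 0.    -0.029 -1.   ] w 0.0146 F [-0.1 -0.1 -3.1] T [ 0.04  0.01 -0.07]
tool shift [0.0214 0.0031 0.0013]
```

jog_arm(deltas=[[[255,0.004,0.0014,0.0006,0],[255,0.006,0.001,0.0005,0],[255,0.006,0,0,0],[255,0.004,0,0,0],[255,0,0,0,0],[255,0,0,0,0],[255,0,0,0,0],[255,0,0,0,0]]])

```text
time: 24.25
tool_pos: [0.562, -0.0271, 0.142]
eef_rot: [-0.066, 0.706, 0.046, 0.704]
ft_force: [-0.1, -0.5, -2.8]
gripper_width: 0.0144
```

```bash
python3 - <<'E'
from h import *
to([.5624,-.027,.137])
E
```

```text
t 24.25 pos [ 0.562  -0.0271  0.142 ] zang 9.07 xax [-0.001 -0.029 -1.   ] w 0.0144 F [-0.1 -0.5 -2.8] T [ 0.06 -0.01  0.01]
tool shift [0.005  0.0002 0.0005]
```

jog_arm(deltas=[[[255,0.002,0,0.0003,0],[255,0.002,0,0,0],[255,0.002,0,0,0],[255,0.002,0,0,0],[255,0.002,0,0,0],[255,0.002,0,0,0],[255,0.001,0,0,0],[255,0,0,0,0]]])

```text
time: 25.05
tool_pos: [0.5625, -0.0276, 0.1282]
eef_rot: [-0.066, 0.706, 0.046, 0.704]
ft_force: [0.3, -0.3, -4.5]
gripper_width: 0.0147
```

```bash
python3 - <<'E'
from h import *
s,A=st();snap('scene','sc12.png')
im=cv2.imread('pics/sc12.png')
cv2.imwrite('pics/s12.png',cv2.resize(im[130:250,215:365],None,fx=5,fy=5,interpolation=cv2.INTER_CUBIC))
E
```

```text
t 25.05 pos [ 0.5625 -0.0276  0.1282] zang 9.06 xax [-0.    -0.029 -1.   ] w 0.0147 F [ 0.3 -0.3 -4.5] T [0.07 0.04 0.05]
```

View pics/s12.png

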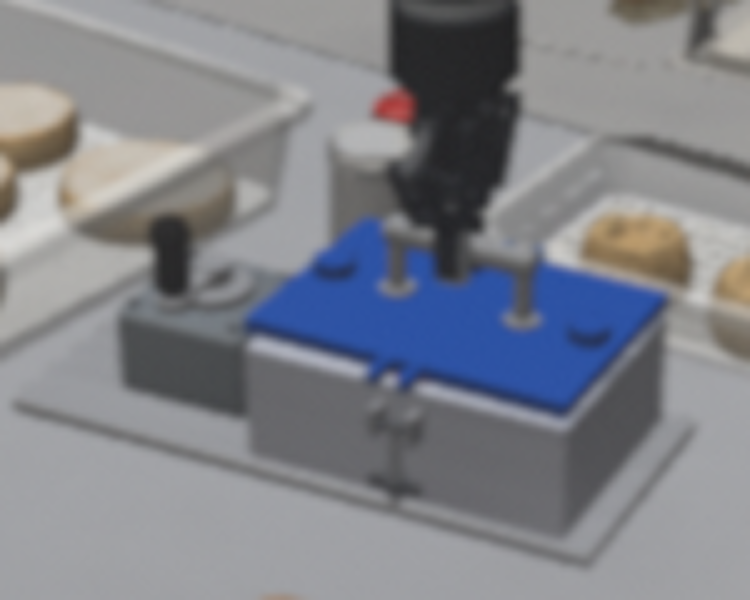

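The lid has dropped over both pins: underside at about 97 mm with no extra force. Next I press it home.

jog_arm(deltas=[[[255,0.002,0,0,0],[255,0.002,0,0,0],[255,0.002,0,0,0],[255,0.002,0,0,0],[255,0.002,0,0,0],[255,0.002,0,0,0],[255,0.002,0,0,0],[255,0.002,0,0,0]]])

```text
time: 25.9
tool_pos: [0.5625, -0.0271, 0.1209]
eef_rot: [-0.067, 0.703, 0.046, 0.707]
ft_force: [-7.1, 1.6, 11.6]
gripper_width: 0.0145
```

```bash
python3 - <<'E'
from h import *
s,A=st()
E
```

```text
t 25.9 pos [ 0.5625 -0.0271  0.1209] zang 9.12 xax [ 0.008 -0.029 -1.   ] w 0.0145 F [-7.1  1.6 11.6] T [-0.02  1.24 -0.07]
```

jog_arm(deltas=[[[255,0.003,0,-0.0005,0],[255,0.003,0,-0.0005,0],[255,0.003,0,-0.0005,0],[255,0.003,0,-0.0005,0],[255,0.003,0,-0.0005,0],[255,0.0035,0,-0.0005,0],[255,0.0035,0,-0.0005,0],[255,0.0035,0,-0.0005,0]]])

```text
time: 26.7
tool_pos: [0.563, -0.027, 0.1207]
eef_rot: [-0.068, 0.692, 0.045, 0.717]
ft_force: [-7.5, 2.5, 20.3]
gripper_width: 0.0147
```

```bash
python3 - <<'E'
from h import *
s,A=st();snap('scene','sc13.png');snap('top','top13.png');snap('wrist','w13.png');s,A=st()
im=cv2.imread('pics/sc13.png')
cv2.imwrite('pics/s13.png',cv2.resize(im[130:250,215:365],None,fx=5,fy=5,interpolation=cv2.INTER_CUBIC))
E
```

```text
t 26.7 pos [ 0.563  -0.027   0.1207] zang 9.21 xax [ 0.037 -0.03  -0.999] w 0.0147 F [-7.5  2.5 20.3] T [ 0.11  2.33 -0.21]
t 26.85 pos [ 0.563  -0.027   0.1207] zang 9.21 xax [ 0.037 -0.03  -0.999] w 0.0152 F [-7.6  2.5 19.8] T [ 0.1   2.29 -0.13]
```

View pics/s13.png

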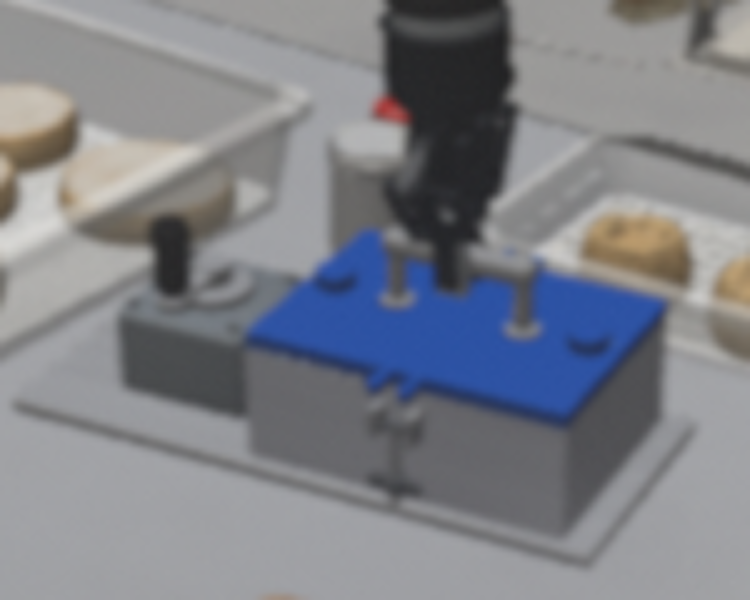

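View pics/w13.png

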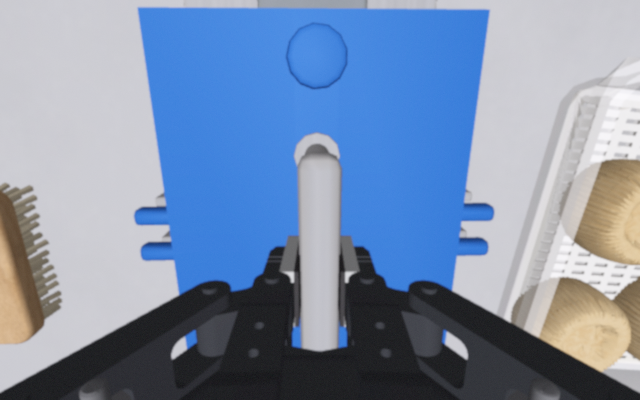

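View pics/top13.png

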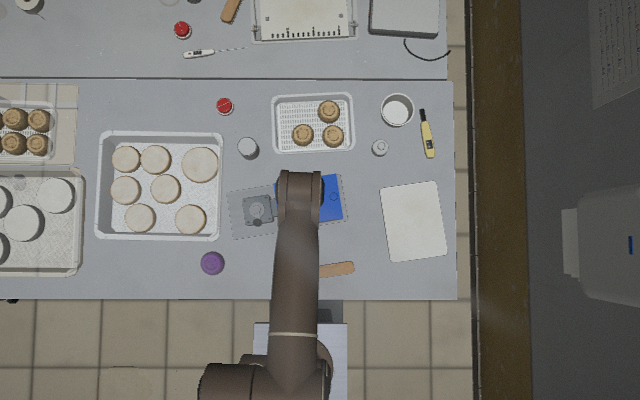

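jog_arm(deltas=[[[255,0.003,0,-0.0015,0],[255,0.003,0,-0.0015,0],[255,0.003,0,-0.0015,0],[255,0.003,0,-0.0015,0],[255,0.0035,0,-0.0015,0],[255,0.0035,0,-0.0015,0],[255,0.0035,0,-0.0015,0],[255,0.0035,0,-0.0015,0]]])

```text
time: 27.65
tool_pos: [0.5634, -0.027, 0.1212]
eef_rot: [-0.069, 0.678, 0.045, 0.731]
ft_force: [-5.4, 3.7, 21.4]
gripper_width: 0.015
```

```bash
python3 - <<'E'
from h import *
s,A=st();print(s['qpos'].round(3))
E
```

```text
t 27.65 pos [ 0.5634 -0.027   0.1212] zang 9.34 xax [ 0.078 -0.028 -0.997] w 0.015 F [-5.4  3.7 21.4] T [ 0.22  2.58 -0.17]
[-0.035  0.157 -0.249  1.086 -0.025  1.373]
```

```bash
python3 - <<'E'
from h import *
snap('scene','sc14.png');snap('wrist','w14.png')
im=cv2.imread('pics/sc14.png')
cv2.imwrite('pics/s14.png',cv2.resize(im[165:245,250:360],None,fx=7,fy=7,interpolation=cv2.INTER_CUBIC))
E
```

```text
(no output)
```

View pics/s14.png

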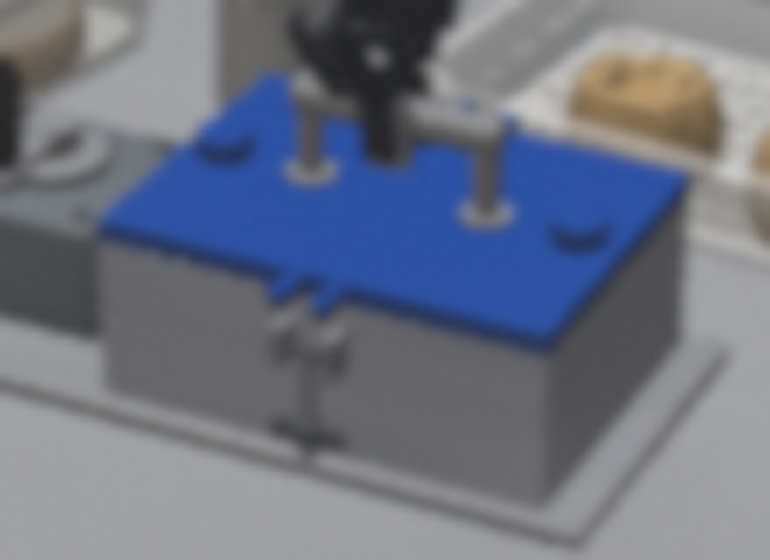

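View pics/w14.png

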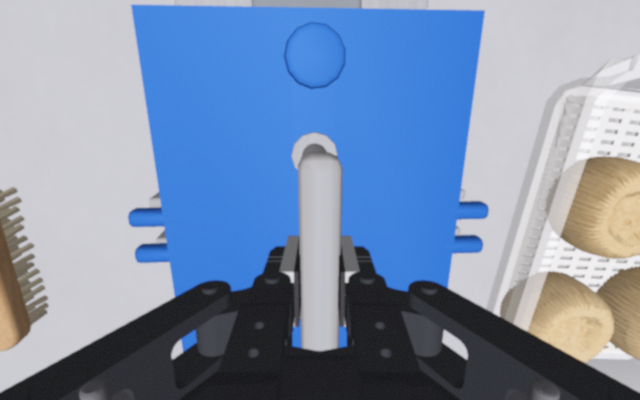

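jog_arm(deltas=[[[255,0.0025,0,0.002,0],[255,0.0025,0,0.003,0],[255,0.0025,0,0.003,0],[255,0.0025,0,0.003,0],[255,0.0025,0,0.003,0],[255,0.0025,0,0.003,0],[255,0.0025,0,0.003,0],[255,0.0025,0,0.002,0]]])

```text
time: 28.55
tool_pos: [0.5638, -0.0272, 0.1208]
eef_rot: [-0.071, 0.687, 0.041, 0.722]
ft_force: [-11.0, 1.0, 19.4]
gripper_width: 0.0147
```

```bash
python3 - <<'E'
from h import *
s,A=st();print(s['qpos'].round(3))
E
```

```text
t 28.55 pos [ 0.5638 -0.0272  0.1208] zang 9.18 xax [ 0.053 -0.038 -0.998] w 0.0147 F [-11.    1.   19.4] T [ 0.    3.49 -0.21]
[-0.029  0.177 -0.224  1.115 -0.036  1.381]
```

jog_arm(deltas=[[[255,0.001,0,0.001,0],[255,0.001,0,0,0],[255,0.001,0,0,0],[255,0.001,0,0,0],[255,0.001,0,0,0],[255,0.001,0,0,0],[255,0.001,0,0,0],[255,0.001,0,0,0]]])

```text
time: 29.35
tool_pos: [0.5626, -0.0274, 0.1237]
eef_rot: [-0.071, 0.685, 0.041, 0.724]
ft_force: [-2.8, 1.7, 6.9]
gripper_width: 0.0148
```

```bash
python3 - <<'E'
from h import *
s,A=st();print(s['qpos'].round(3))
E
```

```text
t 29.35 pos [ 0.5626 -0.0274  0.1237] zang 9.15 xax [ 0.058 -0.039 -0.998] w 0.0148 F [-2.8  1.7  6.9] T [ 0.16  1.42 -0.12]
[-0.029  0.17  -0.227  1.115 -0.037  1.382]
```

jog_arm(deltas=[[[255,0.002,0,0.003,0],[255,0.002,0,0.004,0],[255,0.002,0,0.004,0],[255,0.002,0,0.004,0],[255,0.002,0,0.004,0],[255,0.002,0,0.004,0],[255,0.002,0,0.004,0],[255,0.002,0,0.004,0]]])

```text
time: 30.15
tool_pos: [0.5642, -0.0271, 0.1207]
eef_rot: [-0.075, 0.701, 0.039, 0.709]
ft_force: [-21.5, -1.0, 21.6]
gripper_width: 0.015
```

```bash
python3 - <<'E'
from h import *
s,A=st();print(s['qpos'].round(3))
E
```

```text
t 30.15 pos [ 0.5642 -0.0271  0.1207] zang 9.21 xax [ 0.015 -0.05  -0.999] w 0.015 F [-21.5  -1.   21.6] T [-0.19  4.25 -0.  ]
[-0.022  0.208 -0.185  1.161 -0.05   1.388]
```

jog_arm(deltas=[[[255,0.002,0,0,0],[255,0.002,0,0,0],[255,0.0025,0,0.0005,0],[255,0.0025,0,0.0005,0],[255,0.003,0,0.001,0],[255,0.003,0,0.001,0],[255,0.003,0,0.001,0],[255,0.003,0,0.001,0]]])

```text
time: 30.95
tool_pos: [0.5642, -0.0271, 0.1207]
eef_rot: [-0.076, 0.697, 0.039, 0.712]
ft_force: [-13.1, 1.4, 19.3]
gripper_width: 0.0149
```

```bash
python3 - <<'E'
from h import *
s,A=st();print(s['qpos'].round(3))
E
```

```text
t 30.95 pos [ 0.5642 -0.0271  0.1207] zang 9.37 xax [ 0.024 -0.05  -0.998] w 0.0149 F [-13.1   1.4  19.3] T [ 0.26  2.9  -0.03]
[-0.022  0.201 -0.194  1.15  -0.05   1.385]
```

```bash
python3 - <<'E'
from h import *
snap('scene','sc15.png');snap('top','top15.png');s,A=st()
im=cv2.imread('pics/sc15.png')
a=cv2.resize(im[165:245,250:360],None,fx=7,fy=7,interpolation=cv2.INTER_CUBIC);cv2.imwrite('pics/s15.png',a)
a=cv2.imread('pics/top0.png');b=cv2.imread('pics/top15.png')
def blob(i,x0,y0,x1,y1): return i[y0:y1,x0:x1]
print([int(np.abs(blob(a,*r).astype(int)-blob(b,*r)).mean()) for r in [(232,130,265,165),(366,134,392,162)]])
E
```

```text
t 31.05 pos [ 0.5642 -0.0271  0.1207] zang 9.38 xax [ 0.024 -0.05  -0.998] w 0.0146 F [-12.7   0.4  20.6] T [ 0.17  2.81 -0.01]
[2, 2]
```

View pics/s15.png

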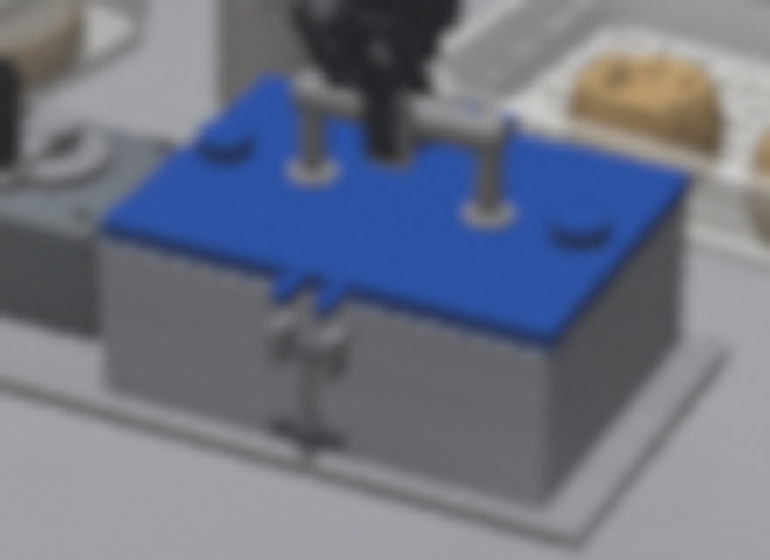

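The lid sits flush on the form with no red seal or rim gap visible. The push is steady at about 20 N, and the shaker and weight haven't moved.

```bash
python3 -c "
from h import *
print(bot.job_done()); st()"
```

```text
the job is handed in; nothing more can be done
None
the job is handed in; nothing more can be done
```

The job is done and handed in at about 31 s of the 61 s allowed; no verdict was reported.

**What I did**
- **Crank:** I gripped the knob and turned it clockwise to the stop. At the end it held still against about 10 N with the arm pointing along the form's -x. In the picture the cheese top is down below the rim.
- **Lid:** I took it by the handle from the board. The tool had tilted 3–4° while cranking, so I turned the lid, set it down flat on the board and gripped it again before carrying it over. It went over both pins without any search and dropped on.
- **Pressing:** I pressed it home and was still gripping and pushing it down when I handed in.

**Last checks**
- **Lid height:** the underside works out at about 90 mm, which is flush with the rim, and the picture shows no seal or gap.
- **Push:** the wrist read about 20 N down, with about 13 N sideways taken by the pins.
- **Shaker and weight:** the before-and-after top pictures show both unmoved.

**What went less well**
- **Positions:** the wrist camera put the crank and pin about 4 mm off the top camera in y. I placed the lid by how it sat relative to the form in the top and scene pictures.
- **Force:** pressing the lid on the board briefly reached 55 N up and about 61 N in all at the wrist, under the 120 N limit. That push went through the gripped handle and lid. It exceeded 40 N, but that limit is for the arm or gripper body.
- **Lid release:** the first press tilted the tool, so I let the seal rise about 3 mm once, straightened the tool and pressed again.

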